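# Dry the painted bird

### The job

The little paper bird on the turntable has wet red paint on its breast: without touching the bird, bring its breast round to face straight into the nozzle of the green drying fan by pushing one of the turntable's upright blue paddles with a fingertip, gently enough that the bird stays standing in the middle of the disc. Once it faces the fan and is still, push the fan's red-tipped lever all the way over, away from the turntable, to switch the fan on, and leave the jar, the lime and the white pot where they are.

Things in the scene. Friction and masses are not known exactly. Their poses are not given: they have to be found in the camera images.
- bird: pale papier-mache bird, 78 mm high and about 110 mm long, loose on the turntable's disc, 0.1 to 0.25 kg. Origin: centre of the underside of its round dark wooden foot (60 mm across), which stands on the disc, within 9 mm of the axis. Its x axis points the way its breast and yellow beak face, z up. The paint is wet: no touching.
- breast (a point): point on the bird's red breast, 44 mm ahead of its axis and 42 mm above the underside of its foot
- axle (a point): point on the turntable's upright axis at the height of the disc's top, 50 mm above the table. The disc is pale wood, 160 mm across. The steel foot below is fixed to the table. It turns freely either way without end, with a drag of about 0.15 N m (some 1.5 N at a paddle), and stops where it is left.
- paddle (a point): middle of the top edge of one of the four alike blue paddles, 120 mm from the axis, 94 mm above the table. The four stand 90 degrees apart on steel arms (arm tops 44 mm above the table); each is upright, from 34 to 94 mm above the table, 26 mm wide along the radius, 10 mm thick, its broad faces looking along the turning direction.
- wheel (a joint): turn of the turntable in rad, counterclockwise from above is positive; read it for changes only, its zero has no meaning for the task
- fan: green drying fan fixed to the table: a lying barrel 72 mm across, top 106 mm above the table, on a grey base plate 125 x 160 x 20 mm. Origin: on the table under the middle of the barrel. It blows along its own -x axis, straight at the turntable's axis, which lies 255 to 280 mm from the origin. Its y axis points to the lever's side.
- nozzle (a point): centre of the fan's black nozzle, 60 mm ahead of the fan's origin (along the fan's -x), 70 mm above the table
- lever_tip (a point): centre of the red ball (26 mm diameter) on the end of the fan's on/off lever, about 95 mm above the table. The steel lever is 60 mm long from its pivot, which lies 42 mm above the table and 75 mm from the fan's origin along the fan's +y.
- lever (a joint): lever angle in rad: 0 off, leaning towards the turntable (ball 29 mm to the fan's -x of the pivot), 1.0 fully on, leaning away from it (ball 29 mm to the +x). It swings about the fan's y axis against a light friction (about 1 N at the ball) and stays where it is left.
- jar: paint jar with a white lid, 64 mm across, 75 mm high, loose; leave alone. Origin: centre of its underside
- lime: green papier-mache lime, 62 mm across, 66 mm high, loose; leave alone. Origin: centre of its underside
- pot: white ceramic water pot, 72 mm across, 75 mm high, loose; leave alone. Origin: centre of its underside
Things that resemble listed ones, but are neither listed nor needed, are in the scene too. There is more than one size of the fan; the one meant has the size given above.

How it is judged:
By the outcome, as a careful person would: the job done as asked, in the order asked, and still so for the second after the job is handed in, with the robot touching nothing.
It also fails if it takes over 69 s, if anything falls off the work surface, if the arm or the gripper's body presses on something with over 40 N, if the wrist force passes 120 N, or if a joint passes its speed limit or range.

### The arm

A 6-joint arm with a two-finger parallel gripper is mounted at the origin on the work surface. World frame = base frame: x ahead of the robot, y to its left, z up, the work surface at z = 0. Lengths are in mm, angles in rad, forces in N, time in s.
With the tool pointing down it reaches from about 325 to 875 mm from the base axis. Payload 4.4 kg.
Tool frame: the origin (TCP) lies between the finger pads; the fingertips stand 17 mm ahead of it and the grasp point (between the pads) lies 2 mm behind it; z points along the fingers, y is the direction in which the jaws open and shut (so a half turn about z gives the same grasp; the last joint's range is limited). The gripper opens to 85 mm and grips with 20 to 120 N. Pads are 22 mm wide; open, the fingers measure 114 mm over their backs; the gripper's body (76 mm by 85 mm) begins 54 mm behind the grasp point. The pads swing forward as they close: fully open they stand 13 mm farther back than shut.
Start: joints at [1.02, 0.207, 1.542, -0, 1.393, -0.15], TCP at [224.349, 529.429, 248.282] pointing down, gripper open.
Joint ranges: [-2.73, 2.73], [-0.86, 2.22], [0.23, 2.46], [-1.11, 4.25], [0.08, 2.63], [-2.82, 2.82]. Speed limits (rad/s): [2.79, 2.79, 3.14, 3.14, 3.14, 3.14].

### API

Orientations are given as a unit quaternion [x, y, z, w].
In Python, from workcell import env, eyes, ticket gives the robot as it stands. The module is installed in compiled form; this text tells all that it offers.
- The arm moves only by the tool step_arm, never from a script. Its argument "steps" is a list of rows, each an object of numbers: "x", "y", "z": the shift along the tool's x, y, z in cm; "rx", "ry", "rz": the turn, a rotation vector about the tool's x, y, z in degrees; "gripper": the closure, from -1 (fully open) to 1 (shut), so that 0 is half open. A call has 1 to 8 rows; each row shifts and turns the commanded pose from where the row before left it, along the tool's axes as they then stand; what a row does not reach is not made up. A row lasts 1/12 s, in which the tool goes at most 41.7 mm and 7.16 degrees, less where a joint would pass 70% of its speed; a pose out of reach is approached as far as the arm can. A call is refused whole if a number of a shift passes 4.17 or a number of a turn 7.16, either way. A call with a gripper value outside its range is refused whole. The fingers move at their own pace and stop on an object; "squeeze" is the grip in N (left out, the last holds). Time passes only in rows, so rows that do not move let the fingers close. It gives the time, the measured TCP pose, the force and the opening at its end, in the units of the state.
- env.state(): the state, without advancing time (a new reading comes with each control period).
- eyes.grab_frame(name): name is "scene" or "side" or "wrist"; returns the picture (400x640x3 uint8, blue, green, red); there is no depth.
- eyes.camera_info(name): a dict with "fov_y" (degrees; the focal length in pixels is half the picture's height over the tangent of half this angle, whatever the lens; pixels are square), "cx", "cy" (the principal point, pixels), "R" (3x3) and "t" (3): a world point X has camera coordinates R X + t. Camera axes: x right, y down, z forward; pixel columns grow to the right and rows downward; lengths in mm; the calibration is good to about 2 mm. The wrist camera is an equidistant fisheye: a pixel r from the principal point sees the ray r / f radians off the axis. A picture is of the moment at which its call begins: read the wrist's pose just before it. camera_info takes no time and is no camera call; for the wrist camera it gives the pose at the moment of the call.
- ticket.close_job(): hands the job in, once; it reports no verdict.
The state is a dict: "clock": time; "qpos": joint angles; "dq": joint speeds; "effort": joint torques, N m; "eef_pos": TCP position; "ee_rot": TCP orientation; "force": force on the tool from outside, world axes, zero at the start; "moment": the same for the moment, N m; "gripper_width": finger opening in mm.
Only numpy, scipy, OpenCV 4.12 (cv2) and the standard library are available. Lean on these libraries where they do the work, as an engineer would, in place of code of your own. Each camera call takes 0.05 s, during which the arm holds its last target.

## Working session

There is one attempt and no reset: what is moved stays moved. The work goes in short steps, Python scripts to look and compute and a tool call to move; the robot and the scene stay as the last step left them, time stands still between calls to the robot, and variables do not carry over. Pictures are saved under pics/ and viewed, and the job is handed in when it is done.

Besides the shell and the picture viewer there is one more tool, called after "Request:" as name([rows], argument=value, ...), one row to a line, values as JSON. step_arm: Moves the arm, as the interface text tells. Its arguments: {"type":"object","properties":{"steps":{"type":"array"},"squeeze":{"type":"number"}},"required":["steps"]}

```bash
mkdir -p pics; python3 - <<'E'
from workcell import env, eyes
import cv2, numpy as np
for n in ["scene","side","wrist"]:
    i=eyes.camera_info(n); print(n,i["fov_y"],i["cx"],i["cy"],np.round(i["R"],3).tolist(),np.round(i["t"],1).tolist())
    cv2.imwrite(f"pics/{n}0.png",eyes.grab_frame(n))
print(env.state())
E
```

```text
scene 49.09104730655579 316.1445331791893 194.59626605256568 [[0.718, 0.696, 0.004], [0.586, -0.601, -0.544], [-0.375, 0.393, -0.839]] [-407.6, -295.0, 1305.1]
side 55.30591754408229 323.34156666529327 206.37902509664957 [[0.964, -0.264, -0.001], [-0.203, -0.737, -0.645], [0.169, 0.622, -0.764]] [-532.6, 195.4, 912.6]
wrist 65.70646984690485 320.9130045163543 196.1020811957041 [[0.392, 0.92, -0.002], [0.872, -0.37, 0.319], [0.293, -0.127, -0.948]] [-575.2, -41.4, 380.7]
{'clock': 0.15, 'qpos': array([ 1.01950009e+00,  2.07262895e-01,  1.54261886e+00,  1.41120873e-05,
        1.39348530e+00, -1.50504826e-01]), 'dq': array([-0.00156583, -0.00015492, -0.00430803, -0.00017364, -0.00331868,
        0.00118027]), 'effort': array([ 8.65824131e-04, -3.83513367e+01, -2.92038149e+01, -3.76372527e-04,
        6.59239522e-03,  1.42226105e-05]), 'eef_pos': array([224.05397582, 528.95762484, 247.37382348]), 'ee_rot': array([ 1.99058279e-01,  9.79987252e-01, -8.30749016e-04, -3.11490070e-04]), 'force': array([0.7225899 , 0.61540523, 1.12723519]), 'moment': array([ 0.00793155, -0.01190009,  0.0189609 ]), 'gripper_width': 85.51830909951791}
```

View pics/scene0.png

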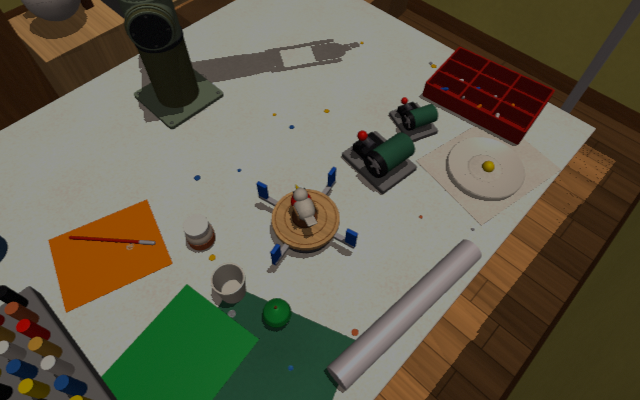

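View pics/side0.png

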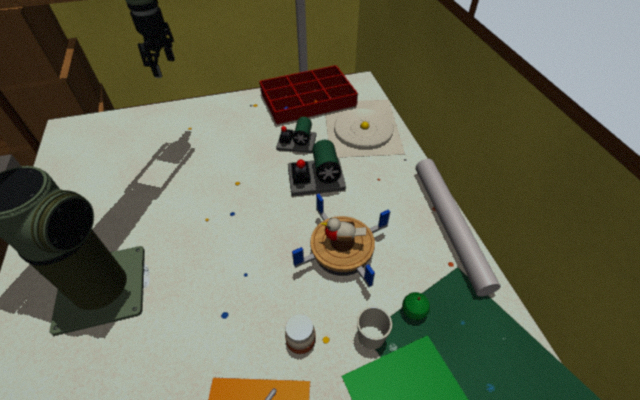

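View pics/wrist0.png

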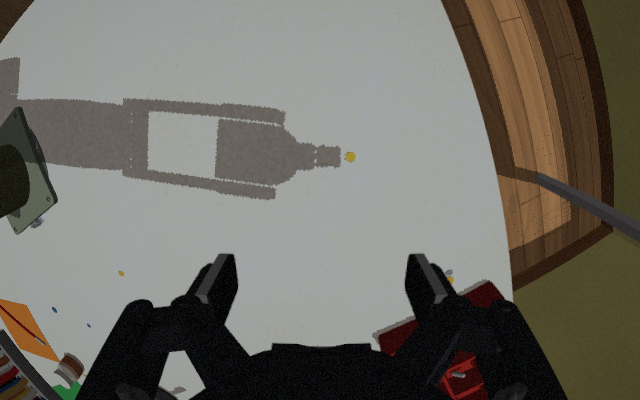

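The scene view shows the turntable at (305,218) with the bird on it. There are two green fans: a larger one at (385,155) with its red ball at (363,136), and a smaller one at (415,118) with its red ball at (404,101). The jar is at (200,232), the pot at (229,283) and the lime at (277,314). In the side view the large fan is at (325,165) and its ball at (301,166). Next I'll crop and measure.

```bash
cat > h.py <<'E'
import numpy as np, cv2, json
from workcell import env, eyes
def cam(n):
    i=eyes.camera_info(n); i["f"]=200/np.tan(np.radians(i["fov_y"]/2)); i["R"]=np.array(i["R"]); i["t"]=np.array(i["t"]); return i
def ray(c,p,fish=False):
    d=np.array([(p[0]-c["cx"])/c["f"],(p[1]-c["cy"])/c["f"],1.])
    if fish:
        r=np.hypot(d[0],d[1]); d=np.array([d[0]/r*np.sin(r),d[1]/r*np.sin(r),np.cos(r)])
    d=c["R"].T@d; return -c["R"].T@c["t"], d/np.linalg.norm(d)
def onz(c,p,z,fish=False):
    o,d=ray(c,p,fish); return o+d*(z-o[2])/d[2]
def tri(c1,p1,c2,p2):
    o1,d1=ray(c1,p1);o2,d2=ray(c2,p2)
    s=np.linalg.lstsq(np.c_[d1,-d2],o2-o1,rcond=None)[0]
    a=o1+s[0]*d1;b=o2+s[1]*d2; return (a+b)/2,np.linalg.norm(a-b)
def proj(c,X):
    q=c["R"]@np.array(X,float)+c["t"]; return q[:2]/q[2]*c["f"]+[c["cx"],c["cy"]]
def blobs(im,kind,amin=8):
    h=cv2.cvtColor(im,cv2.COLOR_BGR2HSV); H,S,V=[h[...,k].astype(int) for k in range(3)]
    m={"blue":(abs(H-113)<14)&(S>140)&(V>50),"red":((H<6)|(H>173))&(S>150)&(V>70),
       "green":(abs(H-75)<14)&(S>90)&(V>25)}[kind]
    n,l,st,ce=cv2.connectedComponentsWithStats(m.astype(np.uint8))
    return [(np.round(ce[k],1).tolist(),int(st[k,4]),st[k,:4].tolist()) for k in range(1,n) if st[k,4]>=amin]
E
python3 - <<'E'
from h import *
S=cv2.imread("pics/scene0.png");D=cv2.imread("pics/side0.png")
for n,im in(("scene",S),("side",D)):
    for k in("blue","red"):print(n,k,blobs(im,k,12))
a=cv2.resize(S[90:270,240:450],None,fx=3.5,fy=3.3,interpolation=3)[:590,:790];cv2.imwrite("pics/cs0.png",a)
b=cv2.resize(D[110:300,260:410],None,fx=3,fy=3,interpolation=3);cv2.imwrite("pics/cd0.png",b)
E
```

```text
scene blue [([444.9, 88.1], 16, [441, 87, 8, 3]), ([331.8, 171.2], 39, [328, 167, 8, 9]), ([196.9, 177.6], 17, [195, 176, 5, 4]), ([261.7, 185.1], 44, [257, 182, 10, 8]), ([351.5, 232.6], 51, [346, 229, 11, 9]), ([275.1, 249.1], 58, [271, 244, 9, 11]), ([13.2, 365.9], 163, [6, 359, 15, 15]), ([290.2, 367.6], 19, [288, 366, 5, 5]), ([61.2, 381.9], 176, [54, 375, 15, 15])]
scene red [([491.2, 91.2], 1417, [426, 47, 129, 85]), ([404.2, 99.9], 25, [402, 98, 6, 5]), ([362.3, 134.6], 64, [358, 131, 10, 8]), ([292.7, 200.8], 24, [291, 197, 5, 8]), ([103.4, 239.2], 176, [69, 236, 70, 7]), ([22.8, 325.1], 157, [16, 319, 15, 14])]
side blue [([319.8, 200.5], 47, [317, 194, 6, 18]), ([384.1, 217.2], 88, [379, 210, 10, 16]), ([297.6, 255.6], 114, [293, 248, 10, 17]), ([369.9, 272.7], 70, [366, 265, 8, 21]), ([224.4, 314.9], 23, [222, 313, 6, 5])]
side red [([305.7, 90.8], 662, [260, 66, 97, 46]), ([302.5, 72.0], 12, [298, 71, 10, 3]), ([283.4, 128.2], 16, [282, 126, 4, 5]), ([300.3, 163.0], 46, [296, 160, 9, 7]), ([331.2, 233.5], 82, [326, 228, 11, 11])]
```

View pics/cs0.png

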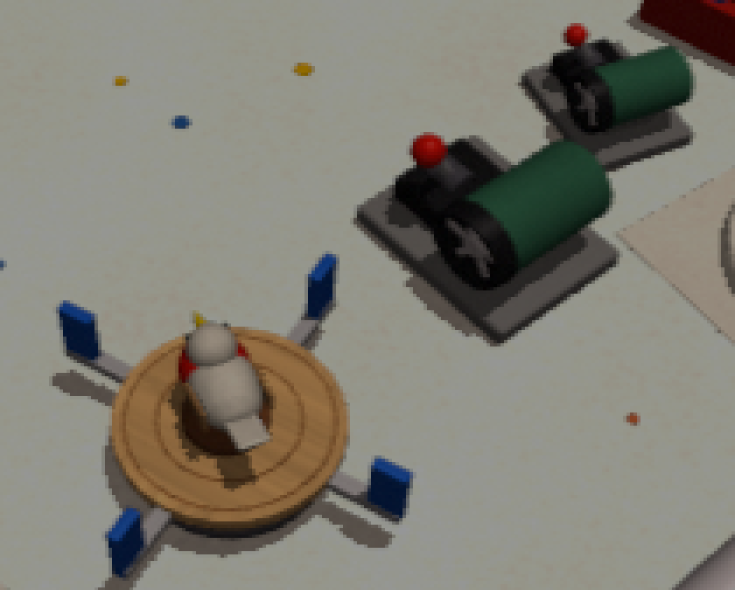

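View pics/cd0.png

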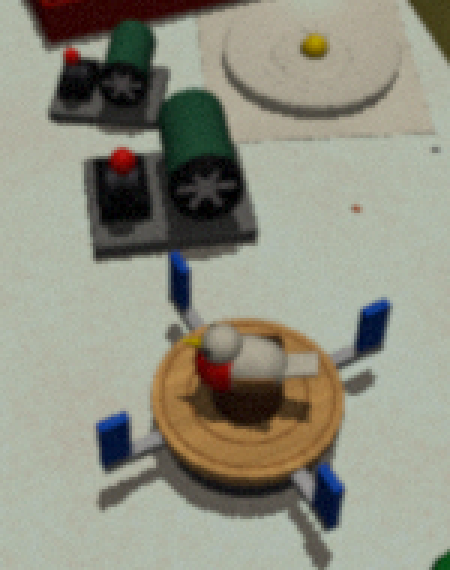

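```bash
python3 - <<'E'
from h import *
s=cam("scene");d=cam("side")
def T(n,a,b): X,e=tri(s,a,d,b);print(n,np.round(X,1),round(e,1));return X
T("ball",(362.3,134.2),(300.4,163)); T("ball small",(404.2,99.9),(283.4,128.0))
P=[T("pad1",(331.8,171.2+4),(319.8,203)),T("pad2",(351.5,236),(384.1,218)),T("pad3",(275.1,252),(369.9,275.5)),T("pad4",(261.7,188),(297.6,257))]
# scene->side correspondences by candidate
m=np.mean(P,0);print(m,[ (round(float(np.hypot(*(p-m)[:2])),1),round(float(np.degrees(np.arctan2(*(p-m)[1::-1]))),1)) for p in P])
b=T("beak",(296.3,186.4),(260+189/3,110+342/3)); t=T("tail",(310.9,220.9),(260+316/3,110+363/3))
print("bird heading",np.degrees(np.arctan2(*(b-t)[1::-1])), (b-t))
cs=lambda x,y:(240+x/3.5,90+y/3.3); cd=lambda x,y:(260+x/3,110+y/3)
# base plate top corners: left, front(bottom), right
L=onz(s,cs(358,213),20);F=onz(s,cs(497,328),20);R=onz(s,cs(616,256),20)
print("scene plate",L,F,R)
print("F-L",F-L,np.hypot(*(F-L)[:2]),"R-F",R-F,np.hypot(*(R-F)[:2]))
L2=onz(d,cd(95,248),20);F2=onz(d,cd(256,235),20);R2=onz(d,cd(85,161),20)
print("side",L2,F2,R2,np.hypot(*(F2-L2)[:2]),np.hypot(*(R2-L2)[:2]))
T("nozzle",cs(475,247),cd(205,187))
# disc circle
S=cv2.imread("pics/scene0.png");D=cv2.imread("pics/side0.png")
for c,im in((s,S),(d,D)):
    h=cv2.cvtColor(im,cv2.COLOR_BGR2HSV);c0=proj(c,m*[1,1,0]+[0,0,50]);print(c0,h[int(c0[1])+18,int(c0[0])+10])
    mk=((abs(h[...,0].astype(int)-14)<7)&(h[...,1]>80)&(h[...,2]>90)).astype(np.uint8)
    yy,xx=np.mgrid[:400,:640]; mk[(np.hypot(xx-c0[0],yy-c0[1])>48)]=0
    mk=cv2.morphologyEx(mk,cv2.MORPH_CLOSE,np.ones((3,3)))
    ct=max(cv2.findContours(mk,0,1)[0],key=cv2.contourArea)
    pts=np.array([onz(c,p,50)[:2] for p in cv2.convexHull(ct)[:,0]])
    A=np.c_[2*pts,np.ones(len(pts))];x=np.linalg.lstsq(A,(pts**2).sum(1),rcond=None)[0];print("disc",x[:2],np.sqrt(x[2]+x[:2]@x[:2]))
for n,a in(("jar",(197,226)),("pot",(229,275)),("lime",(277,312))):print(n,onz(s,a,{"jar":75,"pot":75,"lime":40}[n]))
E
```

```text
ball [539.3 193.8  99. ] 3.3
ball small [528.8 384.2  75.6] 1.7
pad1 [558.6  62.   72.9] 4.5
pad2 [701.9 -27.7  71.5] 4.5
pad3 [ 610.6 -174.    74.8] 5.9
pad4 [466.1 -82.6  73.6] 6.9
[584.28571879 -55.56654194  73.2101854 ] [(120.4, 102.3), (120.8, 13.3), (121.3, -77.5), (121.3, -167.1)]
beak [540.5 -38.1 114. ] 2.3
tail [628.5 -81.7 115.1] 6.9
bird heading 153.60177917116656 [-87.97809592  43.66930102  -1.14504049]
scene plate [507.03987272 161.89788586  20.        ] [653.24628862 149.41859399  20.        ] [673.23456172 264.0290668   20.        ]
F-L [146.2064159  -12.47929187   0.        ] 146.73802771156218 R-F [ 1.99882731e+01  1.14610473e+02 -1.13686838e-13] 116.34041232297233
side [503.42900766 161.86502411  20.        ] [655.28874733 137.42601699  20.        ] [518.94865387 280.94017684  20.        ] 153.8136717056104 120.08226936677265
nozzle [612.  165.1  69.3] 0.1
[304.85636887 217.51023591] [ 16 143 146]
disc [583.59175127 -54.50206715] 79.28966568529081
[341.84004498 241.16414936] [ 17 145 158]
disc [584.7532246 -55.7720002] 79.48518571484148
jar [ 437.29179218 -249.30123076   75.        ]
pot [ 578.8520736  -274.50310079   75.        ]
lime [ 698.31859601 -252.31134076   40.        ]
```

Everything agrees with the text:
- **Axle:** about (584.3, -55.3). The disc radius measures 79.4 and the paddles sit at radius 121.
- **Paddle angles:** 102.75° plus multiples of 90°.
- **Fan choice:** the large fan, with its ball at z 99 (the small one's is at 76) and its plate about 154 x 120.
- **Fan axis:** heading about 83°, fan origin about 271 mm from the axle.
- **Bird:** heading about 154°, so it needs about 71° clockwise. I'll push the robot-side paddle at 193° from its -y side.

Now I'll move over there and shut the gripper.

Request:
step_arm([
  {"x":-1.5,"y":-1.5,"gripper":1},
  {"x":-2.5,"y":-2.5,"gripper":1},
  {"x":-2.5,"y":-2.5,"gripper":1},
  {"x":-2.5,"y":-2.5,"gripper":1},
  {"x":-2.5,"y":-2.5,"gripper":1},
  {"x":-2.5,"y":-2.5,"gripper":1},
  {"x":-2.5,"y":-2.5,"gripper":1},
  {"x":-2.5,"y":-2.5,"gripper":1},
])

```text
schema error: expected keys x, y, z, rx, ry, rz, gripper
```

Request:
step_arm([
  {"x":-2.5,"y":-2.5,"gripper":1},
  {"x":-1.5,"y":-1.5,"gripper":1},
  {"gripper":1},
])

```text
schema error: expected keys x, y, z, rx, ry, rz, gripper
```

```bash
python3 - <<'E'
from h import *
w=cam("wrist");im=eyes.grab_frame("wrist");cv2.imwrite("pics/w1.png",im);json.dump({k:np.array(v).tolist() for k,v in w.items() if not isinstance(v,str)},open("w1.json","w"))
s=env.state();print(s["clock"],s["eef_pos"],s["qpos"],s["gripper_width"],s["force"])
E
```

```text
0.2 [224.11010519 529.05426859 247.54384281] [ 1.01952012e+00  2.07153343e-01  1.54239163e+00 -1.50078377e-05
  1.39348393e+00 -1.50516885e-01] 85.26872230917608 [-0.02066746  0.07938256 -0.53775043]
```

View pics/w1.png

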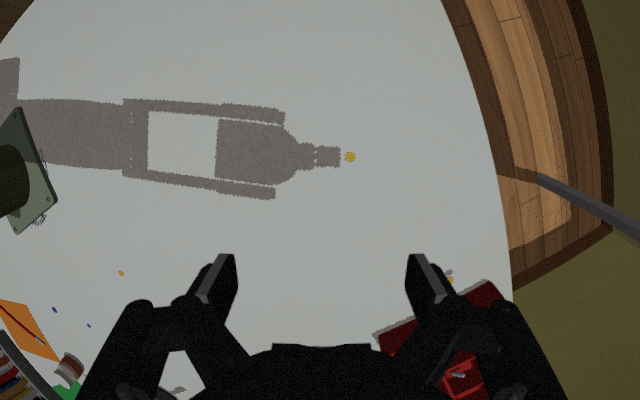

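The moves were refused because every row needs all seven keys. The wrist view is unchanged from the start.

Request:
step_arm([
  {"x":-1.5,"y":-1.5,"z":0,"rx":0,"ry":0,"rz":0,"gripper":1},
  {"x":-2.5,"y":-2.5,"z":0,"rx":0,"ry":0,"rz":0,"gripper":1},
  {"x":-2.5,"y":-2.5,"z":0,"rx":0,"ry":0,"rz":0,"gripper":1},
  {"x":-2.5,"y":-2.5,"z":0,"rx":0,"ry":0,"rz":0,"gripper":1},
  {"x":-2.5,"y":-2.5,"z":0,"rx":0,"ry":0,"rz":0,"gripper":1},
  {"x":-2.5,"y":-2.5,"z":0,"rx":0,"ry":0,"rz":0,"gripper":1},
  {"x":-2.5,"y":-2.5,"z":0,"rx":0,"ry":0,"rz":0,"gripper":1},
  {"x":-2.5,"y":-2.5,"z":0,"rx":0,"ry":0,"rz":0,"gripper":1},
])

```text
clock: 0.87
eef_pos: [325.3, 278.8, 248.2]
ee_rot: [0.199, 0.98, 0.0, 0.0]
force: [2.3, -0.4, 0.7]
gripper_width: -0.3
```

Request:
step_arm([
  {"x":-2.5,"y":-2.5,"z":0,"rx":0,"ry":0,"rz":0,"gripper":1},
  {"x":-1.5,"y":-1.5,"z":0,"rx":0,"ry":0,"rz":0,"gripper":1},
  {"x":0,"y":0,"z":0,"rx":0,"ry":0,"rz":0,"gripper":1},
  {"x":0,"y":0,"z":0,"rx":0,"ry":0,"rz":0,"gripper":1},
])

```text
clock: 1.2
eef_pos: [346.6, 227.2, 248.3]
ee_rot: [0.201, 0.98, 0.0, -0.0]
force: [-0.7, 0.3, -0.1]
gripper_width: -0.1
```

```bash
python3 - <<'E'
from h import *
w=cam("wrist");im=eyes.grab_frame("wrist");cv2.imwrite("pics/w2.png",im);json.dump({k:np.array(v).tolist() for k,v in w.items() if not isinstance(v,str)},open("w2.json","w"))
s=env.state();print(s["clock"],s["eef_pos"],s["ee_rot"],s["qpos"],s["gripper_width"],s["force"])
E
```

```text
1.25 [346.34783923 227.9581288  248.26591976] [ 1.99667419e-01  9.79863669e-01  2.86472281e-04 -1.74422117e-04] [ 3.72186222e-01 -1.49717696e-01  1.90752039e+00  6.82457795e-04
  1.38377237e+00 -7.96699983e-01] -0.43605748629806607 [-0.2463124  -0.36992249 -0.29886714]
```

View pics/w2.png

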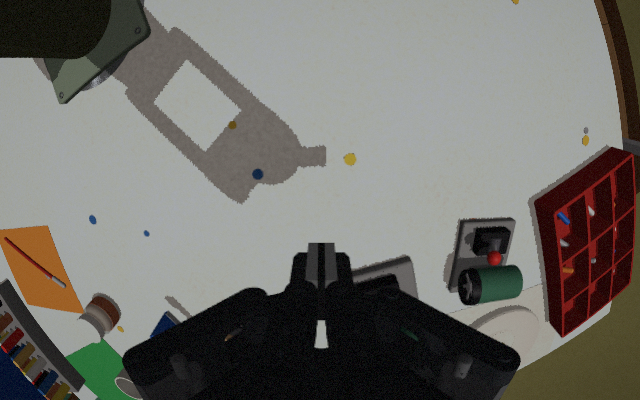

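The wrist view shows the small fan at (490,270), while the closed gripper hides the turntable. I'll continue to the spot behind the paddle at (477,-126).

Request:
step_arm([
  {"x":-1.6,"y":-1.7,"z":0,"rx":0,"ry":0,"rz":0,"gripper":1},
  {"x":-2.6,"y":-2.8,"z":0,"rx":0,"ry":0,"rz":0,"gripper":1},
  {"x":-2.6,"y":-2.8,"z":0,"rx":0,"ry":0,"rz":0,"gripper":1},
  {"x":-2.6,"y":-2.8,"z":0,"rx":0,"ry":0,"rz":0,"gripper":1},
  {"x":-2.6,"y":-2.8,"z":0,"rx":0,"ry":0,"rz":0,"gripper":1},
  {"x":-2.6,"y":-2.8,"z":0,"rx":0,"ry":0,"rz":0,"gripper":1},
  {"x":-2.6,"y":-2.8,"z":0,"rx":0,"ry":0,"rz":0,"gripper":1},
  {"x":-2.6,"y":-2.8,"z":0,"rx":0,"ry":0,"rz":0,"gripper":1},
])

```text
clock: 1.92
eef_pos: [446.3, -45.8, 248.3]
ee_rot: [0.198, 0.98, 0.0, 0.0]
force: [1.5, 0.1, 0.2]
gripper_width: 0.1
```

Request:
step_arm([
  {"x":-2.6,"y":-2.8,"z":0,"rx":0,"ry":0,"rz":0,"gripper":1},
  {"x":-2.6,"y":-2.8,"z":0,"rx":0,"ry":0,"rz":0,"gripper":1},
  {"x":-0.8,"y":-0.7,"z":0,"rx":0,"ry":0,"rz":0,"gripper":1},
  {"x":0,"y":0,"z":0,"rx":0,"ry":0,"rz":-6,"gripper":1},
  {"x":0,"y":0,"z":0,"rx":0,"ry":0,"rz":-6,"gripper":1},
  {"x":0,"y":0,"z":0,"rx":0,"ry":0,"rz":-6,"gripper":1},
  {"x":0,"y":0,"z":0,"rx":0,"ry":0,"rz":-6,"gripper":1},
  {"x":0,"y":0,"z":0,"rx":0,"ry":0,"rz":-6,"gripper":1},
])

```text
clock: 2.58
eef_pos: [476.7, -125.1, 247.9]
ee_rot: [-0.065, 0.998, 0.001, -0.0]
force: [0.4, -0.1, 0.8]
gripper_width: -0.2
```

Request:
step_arm([
  {"x":0,"y":0,"z":0,"rx":0,"ry":0,"rz":-6,"gripper":1},
  {"x":0,"y":0,"z":0,"rx":0,"ry":0,"rz":0,"gripper":1},
  {"x":0,"y":0,"z":0,"rx":0,"ry":0,"rz":0,"gripper":1},
])

```text
clock: 2.83
eef_pos: [476.6, -125.5, 248.1]
ee_rot: [-0.113, 0.994, 0.0, -0.0]
force: [0.1, -0.1, -0.5]
gripper_width: -0.1
```

```bash
python3 - <<'E'
from h import *
w=cam("wrist");im=eyes.grab_frame("wrist");cv2.imwrite("pics/w3.png",im);json.dump({k:np.array(v).tolist() for k,v in w.items() if not isinstance(v,str)},open("w3.json","w"))
s=env.state();print(s["clock"],s["eef_pos"],s["ee_rot"],s["qpos"],s["gripper_width"],s["force"])
E
```

```text
2.8833 [ 476.53771075 -125.70679718  248.09915679] [-1.13167197e-01  9.93575923e-01  2.34822948e-04 -1.26186730e-04] [-4.33892009e-01  3.07209349e-02  1.73775505e+00  2.75045706e-04
  1.37357658e+00 -2.23156260e+00] 0.24191669149175823 [ 0.81740487  0.0097837  -0.396383  ]
```

View pics/w3.png

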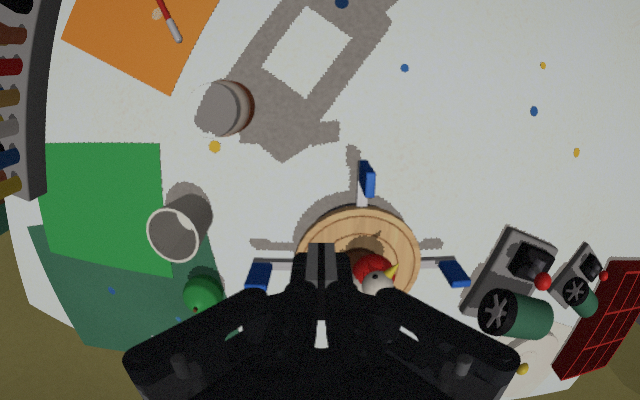

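The wrist view shows the bird's head at (375,278) with the beak pointing right. The target paddle is at (367,180) ahead of the fingers, the jar at (225,107) and the pot at (180,230), both clear. Tool x is at heading 193° (radial), so I can descend.

Request:
step_arm([
  {"x":0,"y":0,"z":2,"rx":0,"ry":0,"rz":0,"gripper":1},
  {"x":0,"y":0,"z":3.5,"rx":0,"ry":0,"rz":0,"gripper":1},
  {"x":0,"y":0,"z":3.5,"rx":0,"ry":0,"rz":0,"gripper":1},
  {"x":0,"y":0,"z":3.5,"rx":0,"ry":0,"rz":0,"gripper":1},
  {"x":0,"y":0,"z":3,"rx":0,"ry":0,"rz":0,"gripper":1},
  {"x":0,"y":0,"z":1.5,"rx":0,"ry":0,"rz":0,"gripper":1},
  {"x":0,"y":0,"z":0,"rx":0,"ry":0,"rz":0,"gripper":1},
  {"x":0,"y":0,"z":0,"rx":0,"ry":0,"rz":0,"gripper":1},
])

```text
clock: 3.55
eef_pos: [475.8, -126.2, 77.6]
ee_rot: [-0.113, 0.994, 0.001, -0.001]
force: [0.1, 0.4, 0.1]
gripper_width: -0.2
```

Request:
step_arm([
  {"x":0,"y":0.4,"z":0,"rx":0,"ry":0,"rz":0,"gripper":1},
  {"x":0,"y":0.4,"z":0,"rx":0,"ry":0,"rz":0,"gripper":1},
  {"x":0,"y":0.4,"z":0,"rx":0,"ry":0,"rz":0,"gripper":1},
  {"x":0,"y":0.3,"z":0,"rx":0,"ry":0,"rz":0,"gripper":1},
  {"x":0,"y":0.2,"z":0,"rx":0,"ry":0,"rz":0,"gripper":1},
  {"x":0,"y":0.2,"z":0,"rx":0,"ry":0,"rz":0,"gripper":1},
  {"x":0,"y":0.2,"z":0,"rx":0,"ry":0,"rz":0,"gripper":1},
  {"x":0,"y":0,"z":0,"rx":0,"ry":0,"rz":0,"gripper":1},
])

```text
clock: 4.22
eef_pos: [471.3, -106.0, 78.3]
ee_rot: [-0.114, 0.994, 0.0, -0.0]
force: [0.2, 0.3, 0.2]
gripper_width: -0.1
```

```bash
python3 - <<'E'
from h import *
for n in("side","wrist"):
    im=eyes.grab_frame(n); cv2.imwrite(f"pics/{n}4.png",im)
im=cv2.imread("pics/side4.png");print(blobs(im,"blue",12)); 
b=cv2.resize(im[110:330,230:430],None,fx=2.7,fy=2.7,interpolation=3);cv2.imwrite("pics/cd4.png",b)
s=env.state();print(s["clock"],s["eef_pos"],s["force"])
E
```

```text
[([319.5, 202.9], 82, [316, 194, 7, 19]), ([383.7, 218.0], 106, [379, 210, 10, 17]), ([294.9, 260.6], 17, [294, 257, 3, 8]), ([368.8, 274.4], 125, [365, 265, 9, 20]), ([224.3, 314.9], 22, [222, 313, 6, 5])]
4.3167 [ 471.51598587 -106.37743833   78.29867007] [ 0.36520498  0.34336739 -0.57919553]
```

View pics/cd4.png

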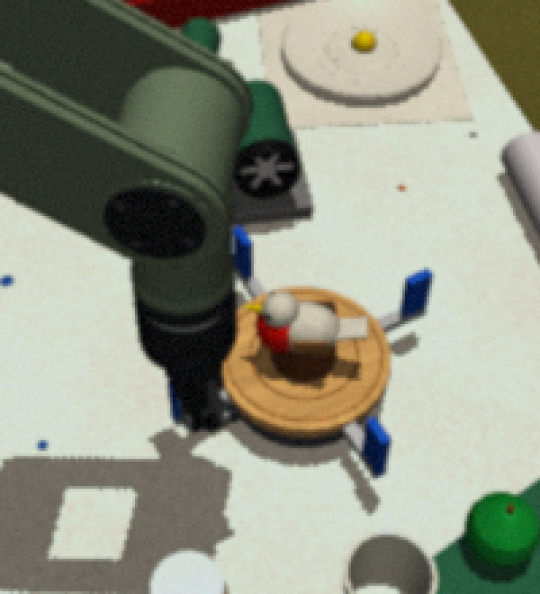

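View pics/wrist4.png

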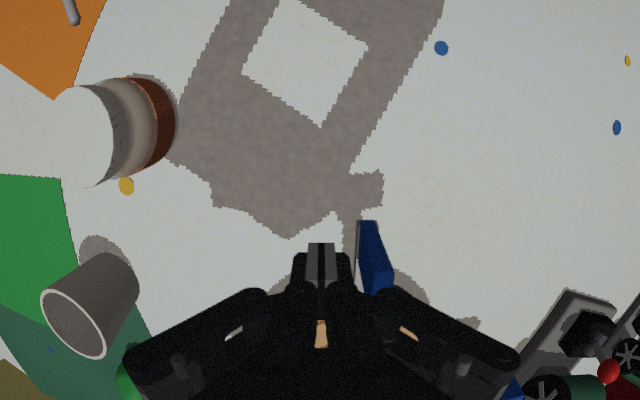

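The fingertip at wrist (320,250) is about 4 mm behind the paddle at (375,260), with no force, and the bird is clear of the gripper. I'll start a gentle arc push.

Request:
step_arm([
  {"x":0.01,"y":0.1,"z":0,"rx":0,"ry":0,"rz":0.4,"gripper":1},
  {"x":0.02,"y":0.15,"z":0,"rx":0,"ry":0,"rz":0.7,"gripper":1},
  {"x":0.03,"y":0.21,"z":0,"rx":0,"ry":0,"rz":1.0,"gripper":1},
  {"x":0.045,"y":0.314,"z":0,"rx":0,"ry":0,"rz":1.5,"gripper":1},
  {"x":0.045,"y":0.314,"z":0,"rx":0,"ry":0,"rz":1.5,"gripper":1},
  {"x":0.045,"y":0.314,"z":0,"rx":0,"ry":0,"rz":1.5,"gripper":1},
  {"x":0.045,"y":0.314,"z":0,"rx":0,"ry":0,"rz":1.5,"gripper":1},
  {"x":0.045,"y":0.314,"z":0,"rx":0,"ry":0,"rz":1.5,"gripper":1},
])

```text
clock: 4.98
eef_pos: [465.1, -86.9, 78.2]
ee_rot: [-0.029, 1.0, -0.0, -0.0]
force: [-1.2, -1.6, 0.5]
gripper_width: 0.0
```

Request:
step_arm([
  {"x":0.045,"y":0.314,"z":0,"rx":0,"ry":0,"rz":1.5,"gripper":1},
  {"x":0.045,"y":0.314,"z":0,"rx":0,"ry":0,"rz":1.5,"gripper":1},
  {"x":0.045,"y":0.314,"z":0,"rx":0,"ry":0,"rz":1.5,"gripper":1},
  {"x":0.045,"y":0.314,"z":0,"rx":0,"ry":0,"rz":1.5,"gripper":1},
  {"x":0.045,"y":0.314,"z":0,"rx":0,"ry":0,"rz":1.5,"gripper":1},
  {"x":0.045,"y":0.314,"z":0,"rx":0,"ry":0,"rz":1.5,"gripper":1},
  {"x":0.03,"y":0.21,"z":0,"rx":0,"ry":0,"rz":1.0,"gripper":1},
  {"x":0,"y":0,"z":0,"rx":0,"ry":0,"rz":0,"gripper":1},
])

```text
clock: 5.65
eef_pos: [462.6, -65.5, 78.2]
ee_rot: [0.058, 0.998, 0.0, -0.0]
force: [0.6, -0.0, 0.5]
gripper_width: -0.6
```

```bash
python3 - <<'E'
from h import *
im=eyes.grab_frame("side"); print(blobs(im,"blue",12)); 
b=cv2.resize(im[110:330,230:430],None,fx=2.7,fy=2.7,interpolation=3);cv2.imwrite("pics/cd5.png",b)
im=eyes.grab_frame("wrist");cv2.imwrite("pics/w5.png",im)
s=env.state();p=s["eef_pos"]-[584.3,-55.3,0];q=s["ee_rot"];print(s["clock"],s["eef_pos"],s["force"],s["qpos"],np.hypot(*p[:2]),np.degrees(np.arctan2(p[1],p[0]))%360,"xhead",np.degrees(2*np.arctan2(q[1],q[0])))
E
```

```text
[([331.5, 198.7], 67, [329, 190, 5, 20]), ([389.6, 227.9], 122, [385, 221, 11, 15]), ([355.4, 278.1], 92, [353, 269, 6, 22]), ([224.1, 314.9], 22, [222, 313, 5, 5])]
5.75 [463.03021644 -65.7360163   78.33086009] [ 0.21825283 -0.47070464  0.58008061] [-3.26577737e-01  2.03111202e-01  1.94363156e+00  3.19656104e-04
  9.94480686e-01 -1.78319221e+00] 121.71799719684071 184.91853904532374 xhead 173.44788419428733
```

View pics/cd5.png

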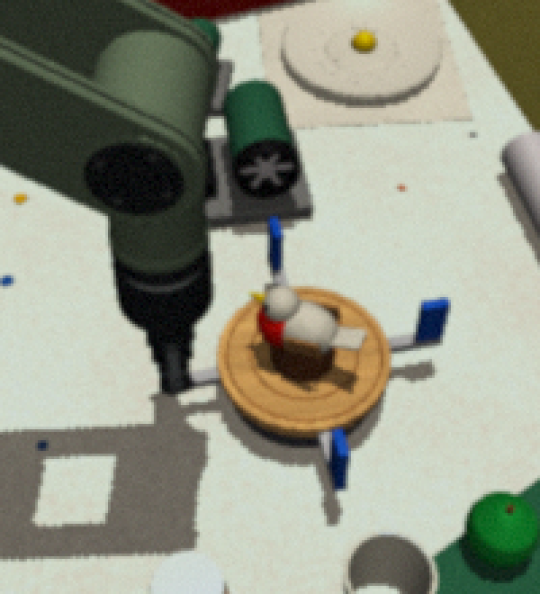

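View pics/w5.png

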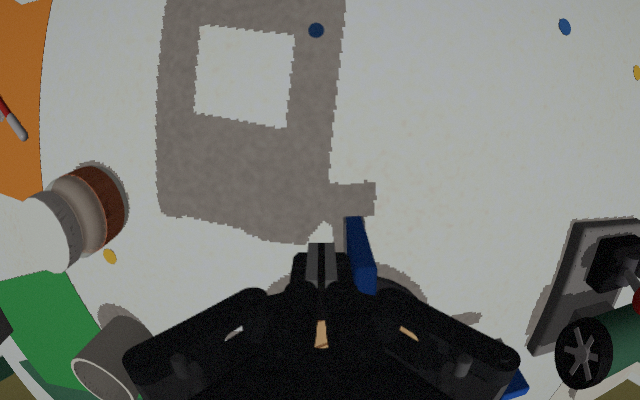

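The side view shows the bird standing and carried round with the disc. The paddle is in contact and now at about 176°. I'll keep going.

Request:
step_arm([
  {"x":0.02,"y":0.15,"z":0,"rx":0,"ry":0,"rz":0.7,"gripper":1},
  {"x":0.045,"y":0.314,"z":0,"rx":0,"ry":0,"rz":1.5,"gripper":1},
  {"x":0.045,"y":0.314,"z":0,"rx":0,"ry":0,"rz":1.5,"gripper":1},
  {"x":0.045,"y":0.314,"z":0,"rx":0,"ry":0,"rz":1.5,"gripper":1},
  {"x":0.045,"y":0.314,"z":0,"rx":0,"ry":0,"rz":1.5,"gripper":1},
  {"x":0.045,"y":0.314,"z":0,"rx":0,"ry":0,"rz":1.5,"gripper":1},
  {"x":0.045,"y":0.314,"z":0,"rx":0,"ry":0,"rz":1.5,"gripper":1},
  {"x":0.045,"y":0.314,"z":0,"rx":0,"ry":0,"rz":1.5,"gripper":1},
])

```text
clock: 6.42
eef_pos: [463.8, -42.3, 78.2]
ee_rot: [0.155, 0.988, -0.0, -0.001]
force: [-1.0, -1.3, -0.0]
gripper_width: 0.5
```

Request:
step_arm([
  {"x":0.045,"y":0.314,"z":0,"rx":0,"ry":0,"rz":1.5,"gripper":1},
  {"x":0.045,"y":0.314,"z":0,"rx":0,"ry":0,"rz":1.5,"gripper":1},
  {"x":0.045,"y":0.314,"z":0,"rx":0,"ry":0,"rz":1.5,"gripper":1},
  {"x":0.045,"y":0.314,"z":0,"rx":0,"ry":0,"rz":1.5,"gripper":1},
  {"x":0.045,"y":0.314,"z":0,"rx":0,"ry":0,"rz":1.5,"gripper":1},
  {"x":0.045,"y":0.314,"z":0,"rx":0,"ry":0,"rz":1.5,"gripper":1},
  {"x":0.045,"y":0.314,"z":0,"rx":0,"ry":0,"rz":1.5,"gripper":1},
  {"x":0.045,"y":0.314,"z":0,"rx":0,"ry":0,"rz":1.5,"gripper":1},
])

```text
clock: 7.08
eef_pos: [470.0, -17.6, 78.0]
ee_rot: [0.258, 0.966, -0.0, -0.001]
force: [-1.9, -0.1, 0.0]
gripper_width: -0.0
```

Request:
step_arm([
  {"x":0.045,"y":0.314,"z":0,"rx":0,"ry":0,"rz":1.5,"gripper":1},
  {"x":0.045,"y":0.314,"z":0,"rx":0,"ry":0,"rz":1.5,"gripper":1},
  {"x":0.045,"y":0.314,"z":0,"rx":0,"ry":0,"rz":1.5,"gripper":1},
  {"x":0.045,"y":0.314,"z":0,"rx":0,"ry":0,"rz":1.5,"gripper":1},
  {"x":0.045,"y":0.314,"z":0,"rx":0,"ry":0,"rz":1.5,"gripper":1},
  {"x":0.045,"y":0.314,"z":0,"rx":0,"ry":0,"rz":1.5,"gripper":1},
  {"x":0.03,"y":0.21,"z":0,"rx":0,"ry":0,"rz":1.0,"gripper":1},
  {"x":0,"y":0,"z":0,"rx":0,"ry":0,"rz":0,"gripper":1},
])

```text
clock: 7.75
eef_pos: [479.9, 1.6, 78.1]
ee_rot: [0.34, 0.94, 0.0, -0.0]
force: [-0.9, -0.6, -0.2]
gripper_width: -0.3
```

```bash
python3 - <<'E'
from h import *
im=eyes.grab_frame("side"); cv2.imwrite("pics/side6.png",im);print(blobs(im,"blue",12)); 
b=cv2.resize(im[110:330,230:430],None,fx=2.7,fy=2.7,interpolation=3);cv2.imwrite("pics/cd6.png",b)
S=eyes.grab_frame("scene");cv2.imwrite("pics/scene6.png",S); print(blobs(S,"blue",12));
a=cv2.resize(S[150:270,240:400],None,fx=4.5,fy=4.5,interpolation=3);cv2.imwrite("pics/cs6.png",a)
s=env.state();p=s["eef_pos"]-[584.3,-55.3,0];q=s["ee_rot"];print(s["clock"],s["eef_pos"],s["force"],s["qpos"],np.hypot(*p[:2]),np.degrees(np.arctan2(p[1],p[0]))%360,"xhead",np.degrees(2*np.arctan2(q[1],q[0])))
E
```

```text
[([358.1, 201.3], 55, [356, 193, 6, 18]), ([390.2, 251.5], 129, [385, 244, 12, 16]), ([323.8, 275.8], 89, [321, 267, 7, 21]), ([224.4, 314.9], 23, [222, 313, 6, 5])]
[([444.9, 88.1], 16, [441, 87, 8, 3]), ([298.5, 173.7], 37, [297, 167, 4, 14]), ([196.9, 177.6], 17, [195, 176, 5, 4]), ([356.3, 205.8], 136, [351, 199, 12, 15]), ([252.7, 219.4], 147, [247, 212, 12, 16]), ([313.1, 260.6], 89, [311, 250, 5, 22]), ([13.2, 365.9], 164, [6, 359, 15, 15]), ([290.2, 367.6], 19, [288, 366, 5, 5]), ([61.2, 382.0], 178, [54, 375, 15, 16])]
7.85 [480.2597024    1.29596561  78.38094351] [ 0.60354342 -0.20657466  0.06518862] [-1.77858685e-01  2.26730099e-01  1.91366369e+00  1.75785143e-04
  1.00053369e+00 -1.05508014e+00] 118.43769183610064 151.45464059627787 xhead 140.25565273747702
```

View pics/cd6.png

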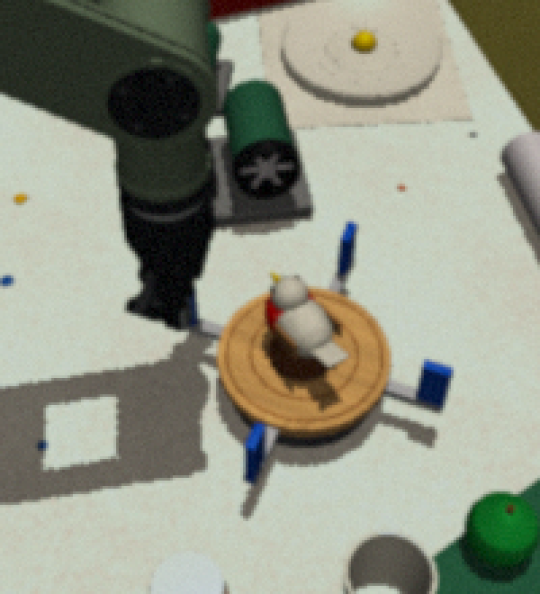

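View pics/cs6.png

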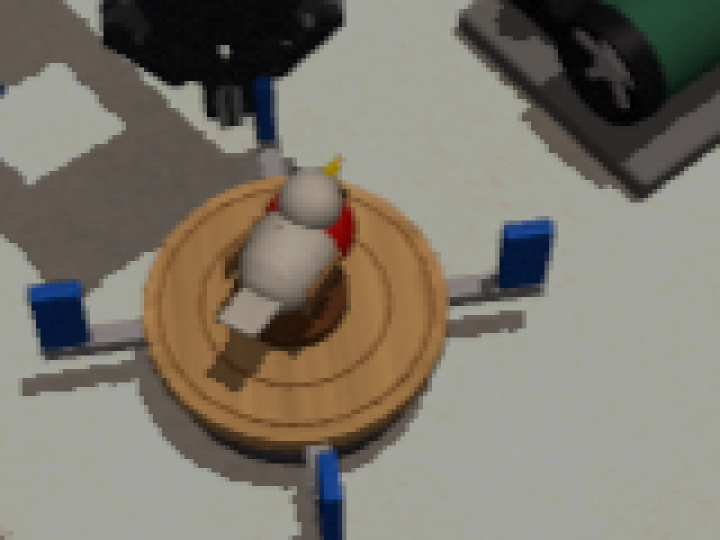

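```bash
python3 - <<'E'
from h import *
s=cam("scene");d=cam("side");A=np.array([584.3,-55.3,0])
def T(n,a,b):
    X,e=tri(s,a,d,b);q=X-A;print(n,np.round(X,1),round(e,1),"r",round(np.hypot(*q[:2]),1),"ang",round(np.degrees(np.arctan2(q[1],q[0])),1));return X
T("pR",(356.3,205.8),(358.1,201.3));T("pBottom",(313.1,260.6),(390.2,251.5));T("pL",(252.7,219.4),(323.8,275.8))
b=T("beak",(314.9,185.1),(331.5,212.2));t=T("tail",(292.7,222.2),(354.4,243.3))
print(np.degrees(np.arctan2(*(b-t)[1::-1])))
for z in(62,):
  for c,bb,tt in((s,(314.9,185.1),(292.7,222.2)),(d,(331.5,212.2),(354.4,243.3))):
    B=onz(c,bb,114);Q=onz(c,tt,115);print(np.degrees(np.arctan2(*(B-Q)[1::-1])),B,Q)
E
```

```text
pR [657.   40.5  71.5] 1.4 r 120.2 ang 52.8
pBottom [ 680.4 -126.5   69.3] 0.1 r 119.6 ang -36.5
pL [ 512.5 -150.2   73. ] 0.8 r 119.0 ang -127.1
beak [569.3  -7.8 114.5] 5.1 r 49.8 ang 107.6
tail [ 596.8 -104.5  104.9] 0.8 r 50.7 ang -75.7
105.92321262716436
108.00231177779224 [567.57188744  -4.91981173 114.        ] [ 600.982812   -107.73394882  115.        ]
103.5132094360613 [569.85752852 -10.44769399 114.        ] [ 594.12446719 -111.42420538  115.        ]
```

The disc has turned about 49.7°, and the bird's heading is now about 105° (two estimates, 103.9° and 105.9°). The fan is at 83°, so about 22° remains. I'll push about 19° and then measure again.

Request:
step_arm([
  {"x":0.03,"y":0.15,"z":0,"rx":0,"ry":0,"rz":0.7,"gripper":1},
  {"x":0.06,"y":0.314,"z":0,"rx":0,"ry":0,"rz":1.5,"gripper":1},
  {"x":0.06,"y":0.314,"z":0,"rx":0,"ry":0,"rz":1.5,"gripper":1},
  {"x":0.06,"y":0.314,"z":0,"rx":0,"ry":0,"rz":1.5,"gripper":1},
  {"x":0.06,"y":0.314,"z":0,"rx":0,"ry":0,"rz":1.5,"gripper":1},
  {"x":0.06,"y":0.314,"z":0,"rx":0,"ry":0,"rz":1.5,"gripper":1},
  {"x":0.06,"y":0.314,"z":0,"rx":0,"ry":0,"rz":1.5,"gripper":1},
  {"x":0.06,"y":0.314,"z":0,"rx":0,"ry":0,"rz":1.5,"gripper":1},
])

```text
clock: 8.52
eef_pos: [493.3, 21.0, 78.4]
ee_rot: [0.431, 0.902, -0.0, 0.0]
force: [-0.6, -0.4, 0.2]
gripper_width: 0.1
```

Request:
step_arm([
  {"x":0.06,"y":0.314,"z":0,"rx":0,"ry":0,"rz":1.5,"gripper":1},
  {"x":0.06,"y":0.314,"z":0,"rx":0,"ry":0,"rz":1.5,"gripper":1},
  {"x":0.06,"y":0.314,"z":0,"rx":0,"ry":0,"rz":1.5,"gripper":1},
  {"x":0.06,"y":0.314,"z":0,"rx":0,"ry":0,"rz":1.5,"gripper":1},
  {"x":0.04,"y":0.21,"z":0,"rx":0,"ry":0,"rz":1.0,"gripper":1},
  {"x":0.03,"y":0.14,"z":0,"rx":0,"ry":0,"rz":0.7,"gripper":1},
  {"x":0,"y":0,"z":0,"rx":0,"ry":0,"rz":0,"gripper":1},
  {"x":0,"y":0,"z":0,"rx":0,"ry":0,"rz":0,"gripper":1},
])

```text
clock: 9.18
eef_pos: [504.6, 33.1, 78.4]
ee_rot: [0.49, 0.872, 0.0, 0.0]
force: [0.1, -0.3, -0.3]
gripper_width: -0.0
```

```bash
python3 - <<'E'
from h import *
im=eyes.grab_frame("side"); cv2.imwrite("pics/side7.png",im);print(blobs(im,"blue",12)); 
b=cv2.resize(im[170:300,270:410],None,fx=4.5,fy=4.5,interpolation=3);cv2.imwrite("pics/cd7.png",b)
S=eyes.grab_frame("scene");cv2.imwrite("pics/scene7.png",S); print(blobs(S,"blue",12));
a=cv2.resize(S[150:270,240:400],None,fx=4.5,fy=4.5,interpolation=3);cv2.imwrite("pics/cs7.png",a)
s=env.state();p=s["eef_pos"]-[584.3,-55.3,0];q=s["ee_rot"];print(s["clock"],s["eef_pos"],s["force"],s["qpos"],np.hypot(*p[:2]),np.degrees(np.arctan2(p[1],p[0]))%360,"xhead",np.degrees(2*np.arctan2(q[1],q[0])))
E
```

```text
[([372.0, 207.7], 82, [369, 200, 8, 17]), ([308.8, 214.7], 20, [307, 207, 4, 13]), ([382.8, 264.4], 130, [378, 256, 11, 18]), ([308.5, 268.2], 127, [304, 259, 10, 20]), ([224.3, 314.9], 22, [222, 313, 6, 5])]
[([444.9, 88.1], 16, [441, 87, 8, 3]), ([314.0, 173.9], 44, [313, 167, 4, 15]), ([196.9, 177.6], 17, [195, 176, 5, 4]), ([254.2, 204.0], 143, [248, 197, 13, 15]), ([356.6, 221.3], 140, [351, 214, 12, 15]), ([293.5, 259.9], 94, [291, 250, 6, 22]), ([13.2, 366.0], 164, [6, 359, 15, 15]), ([290.2, 367.6], 19, [288, 366, 5, 5]), ([61.2, 382.0], 178, [54, 375, 15, 16])]
9.2833 [504.52179946  33.10961917  78.3504713 ] [-0.5988841  -0.04196285  0.17660169] [-1.05963458e-01  2.74136823e-01  1.85198754e+00  3.33826523e-04
  1.01512701e+00 -6.53087494e-01] 119.0832567706387 132.06215126063134 xhead 121.33781123557509
```

View pics/cd7.png

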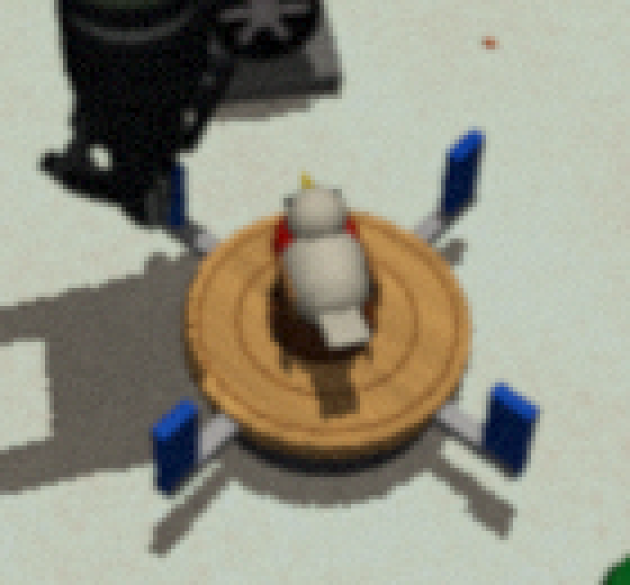

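View pics/cs7.png

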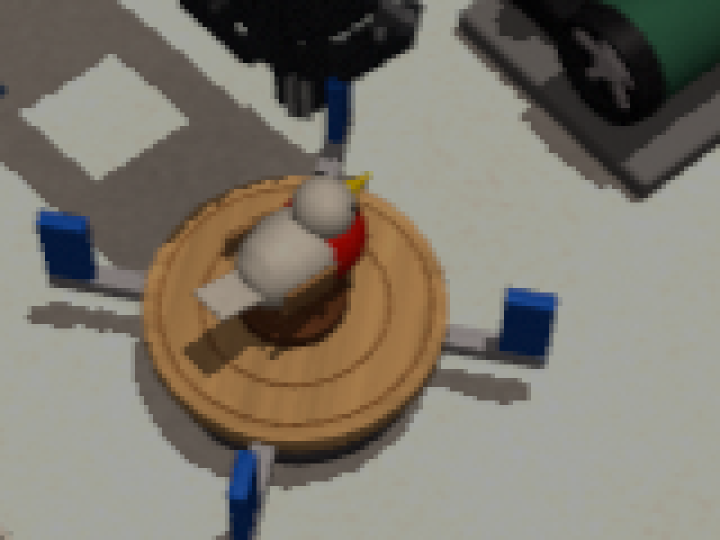

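```bash
python3 - <<'E'
from h import *
s=cam("scene");d=cam("side");A=np.array([584.3,-55.3,0])
def T(n,a,b):
    X,e=tri(s,a,d,b);q=X-A;print(n,np.round(X,1),round(e,1),"r",round(np.hypot(*q[:2]),1),"ang",round(np.degrees(np.arctan2(q[1],q[0])),1));return X
T("pR",(356.6,221.3),(372,207.7));T("pB",(293.5,259.9),(382.8,264.4));T("pL",(254.2,204.),(308.5,268.2))
sb,st,db,dt=(322.2,188.4),(287.6,218),(338,209.6),(347.6,247.1)
b=T("beak",sb,db);t=T("tail",st,dt)
print(np.degrees(np.arctan2(*(b-t)[1::-1])))
for c,bb,tt in((s,sb,st),(d,db,dt)):
    B=onz(c,bb,113);Q=onz(c,tt,107);print(np.degrees(np.arctan2(*(B-Q)[1::-1])),B,Q)
E
```

```text
pR [684.5  10.2  71.4] 1.0 r 119.7 ang 33.2
pB [ 650.1 -155.8   71.8] 0.8 r 120.2 ang -56.8
pL [ 484.2 -121.    72.3] 0.6 r 119.7 ang -146.7
beak [586.9  -2.5 113.1] 6.0 r 52.8 ang 87.1
tail [ 579.8 -104.7   99.3] 4.5 r 49.6 ang -95.2
85.99586771790378
88.2866091917278 [585.21400585   0.62353065 113.        ] [ 582.04664272 -105.26150112  107.        ]
85.0593916431279 [587.48794504  -6.03724257 113.        ] [ 578.321428   -112.07688875  107.        ]
```

The disc has turned 69.5° in total and the bird's heading is now about 85.5°, against 83° for the fan. I'll nudge another 2.5°, then back off and look from above.

Request:
step_arm([
  {"x":0.02,"y":0.13,"z":0,"rx":0,"ry":0,"rz":0.6,"gripper":1},
  {"x":0.02,"y":0.15,"z":0,"rx":0,"ry":0,"rz":0.7,"gripper":1},
  {"x":0.02,"y":0.15,"z":0,"rx":0,"ry":0,"rz":0.7,"gripper":1},
  {"x":0.02,"y":0.12,"z":0,"rx":0,"ry":0,"rz":0.6,"gripper":1},
  {"x":0,"y":0,"z":0,"rx":0,"ry":0,"rz":0,"gripper":1},
  {"x":0,"y":-0.4,"z":0,"rx":0,"ry":0,"rz":0,"gripper":1},
  {"x":0,"y":-1.2,"z":0,"rx":0,"ry":0,"rz":0,"gripper":1},
  {"x":0.5,"y":-1.2,"z":0,"rx":0,"ry":0,"rz":0,"gripper":1},
])

```text
clock: 9.95
eef_pos: [482.6, 26.8, 78.6]
ee_rot: [0.51, 0.86, 0.0, 0.001]
force: [0.4, 0.5, -0.6]
gripper_width: 0.1
```

Request:
step_arm([
  {"x":1,"y":0,"z":-2,"rx":0,"ry":0,"rz":0,"gripper":1},
  {"x":1,"y":0,"z":-3,"rx":0,"ry":0,"rz":0,"gripper":1},
  {"x":1,"y":0,"z":-3,"rx":0,"ry":0,"rz":0,"gripper":1},
  {"x":1,"y":0,"z":-3,"rx":0,"ry":0,"rz":0,"gripper":1},
  {"x":0,"y":0,"z":-3,"rx":0,"ry":0,"rz":0,"gripper":1},
  {"x":0,"y":0,"z":-2,"rx":0,"ry":0,"rz":0,"gripper":1},
  {"x":0,"y":0,"z":0,"rx":0,"ry":0,"rz":0,"gripper":1},
  {"x":0,"y":0,"z":0,"rx":0,"ry":0,"rz":0,"gripper":1},
])

```text
clock: 10.62
eef_pos: [463.5, 62.4, 239.8]
ee_rot: [0.509, 0.86, 0.001, 0.002]
force: [0.0, -0.1, -0.1]
gripper_width: -0.0
```

```bash
python3 - <<'E'
from h import *
w=cam("wrist");W=eyes.grab_frame("wrist");cv2.imwrite("pics/w8.png",W);json.dump({k:np.array(v).tolist() for k,v in w.items() if not isinstance(v,str)},open("w8.json","w"))
im=eyes.grab_frame("side"); cv2.imwrite("pics/side8.png",im)
b=cv2.resize(im[170:300,270:410],None,fx=4.5,fy=4.5,interpolation=3);cv2.imwrite("pics/cd8.png",b)
S=eyes.grab_frame("scene");cv2.imwrite("pics/scene8.png",S)
a=cv2.resize(S[150:270,240:400],None,fx=4.5,fy=4.5,interpolation=3);cv2.imwrite("pics/cs8.png",a)
s=env.state();q=s["ee_rot"];print(s["clock"],s["eef_pos"],s["force"],s["qpos"],"xhead",np.degrees(2*np.arctan2(q[1],q[0])))
for x in(im,S):print(blobs(x,"blue",12))
E
```

```text
10.7667 [461.3875259   62.44655588 236.51928843] [ 0.3019065  -0.33923048 -0.13163181] [-5.17027126e-02 -1.75022388e-02  1.81098338e+00  2.55946314e-05
  1.35137283e+00 -5.53010244e-01] xhead 118.72248425585121
[([373.7, 208.6], 78, [370, 201, 9, 17]), ([308.0, 209.6], 87, [304, 202, 8, 17]), ([381.4, 265.5], 117, [376, 257, 12, 19]), ([307.0, 266.5], 114, [303, 258, 9, 19]), ([224.4, 314.9], 23, [222, 313, 6, 5])]
[([444.9, 88.1], 16, [441, 87, 8, 3]), ([316.9, 171.5], 81, [315, 162, 5, 20]), ([196.9, 177.6], 17, [195, 176, 5, 4]), ([254.9, 202.0], 142, [249, 195, 13, 15]), ([356.3, 223.4], 141, [351, 216, 12, 16]), ([290.7, 259.5], 91, [288, 249, 7, 22]), ([13.2, 365.9], 163, [6, 359, 15, 15]), ([290.2, 367.6], 19, [288, 366, 5, 5]), ([61.2, 382.0], 178, [54, 375, 15, 16])]
```

View pics/w8.png

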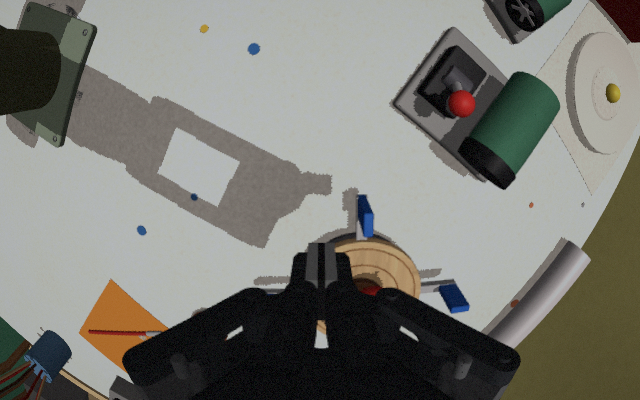

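View pics/cd8.png

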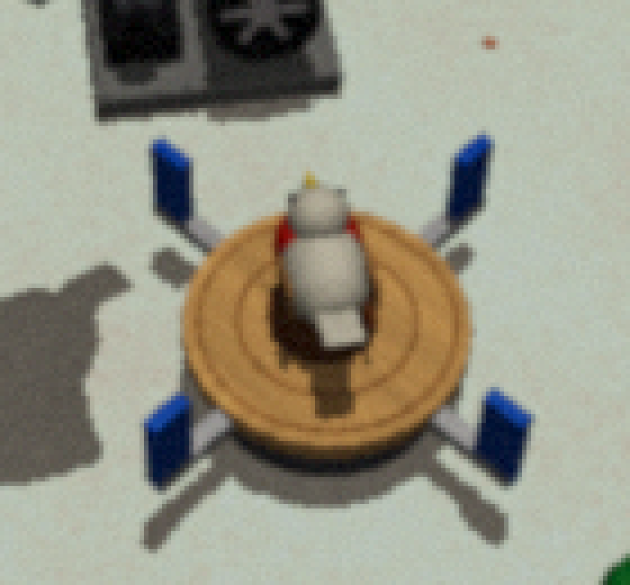

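View pics/cs8.png

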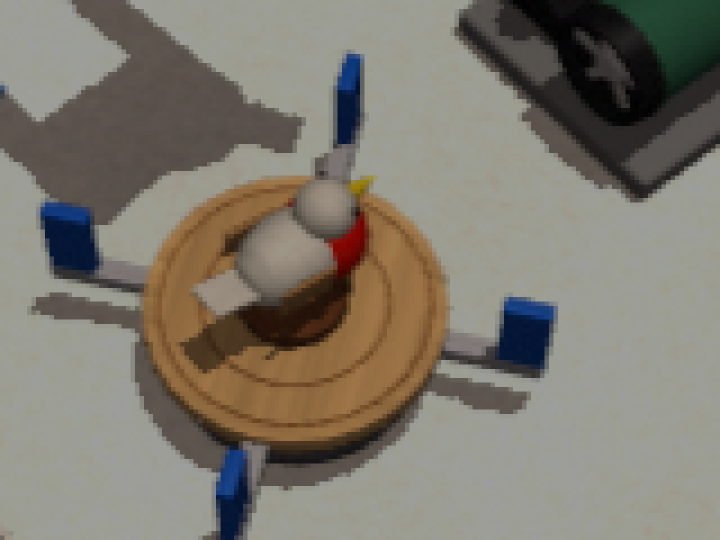

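The wrist view shows the fan with its ball at (461,103), but the gripper partly hides the bird. I'll shift so the wrist camera sees the bird from above, with the tips at about z 255, well clear of its 128 mm top.

Request:
step_arm([
  {"x":0,"y":0,"z":-3,"rx":0,"ry":0,"rz":0,"gripper":1},
  {"x":-3,"y":0.6,"z":0,"rx":0,"ry":0,"rz":0,"gripper":1},
  {"x":-3.5,"y":0.7,"z":0,"rx":0,"ry":0,"rz":0,"gripper":1},
  {"x":-3.5,"y":0.7,"z":0,"rx":0,"ry":0,"rz":0,"gripper":1},
  {"x":-3.5,"y":0.7,"z":0,"rx":0,"ry":0,"rz":0,"gripper":1},
  {"x":-3.5,"y":0.7,"z":0,"rx":0,"ry":0,"rz":0,"gripper":1},
  {"x":-3.5,"y":0.7,"z":0,"rx":0,"ry":0,"rz":0,"gripper":1},
  {"x":-3,"y":0.6,"z":0,"rx":0,"ry":0,"rz":0,"gripper":1},
])

```text
clock: 11.43
eef_pos: [617.0, -122.9, 265.4]
ee_rot: [0.51, 0.86, -0.0, -0.002]
force: [-0.2, 0.0, 0.6]
gripper_width: 0.2
```

Request:
step_arm([
  {"x":-1.5,"y":0.4,"z":0,"rx":0,"ry":0,"rz":0,"gripper":1},
  {"x":0,"y":0,"z":0,"rx":0,"ry":0,"rz":0,"gripper":1},
  {"x":0,"y":0,"z":0,"rx":0,"ry":0,"rz":0,"gripper":1},
  {"x":0,"y":0,"z":0,"rx":0,"ry":0,"rz":0,"gripper":1},
])

```text
clock: 11.77
eef_pos: [626.4, -131.3, 266.5]
ee_rot: [0.509, 0.861, -0.0, -0.002]
force: [0.4, -0.7, -0.2]
gripper_width: -0.0
```

```bash
python3 - <<'E'
from h import *
w=cam("wrist");W=eyes.grab_frame("wrist");cv2.imwrite("pics/w9.png",W);json.dump({k:np.array(v).tolist() for k,v in w.items() if not isinstance(v,str)},open("w9.json","w"))
s=env.state();q=s["ee_rot"];print(s["clock"],s["eef_pos"],s["force"],"xhead",np.degrees(2*np.arctan2(q[1],q[0])))
E
```

```text
11.8167 [ 626.44927638 -131.0234356   267.09650079] [0.24843223 0.67691425 0.84907741] xhead 118.78230627025381
```

View pics/w9.png

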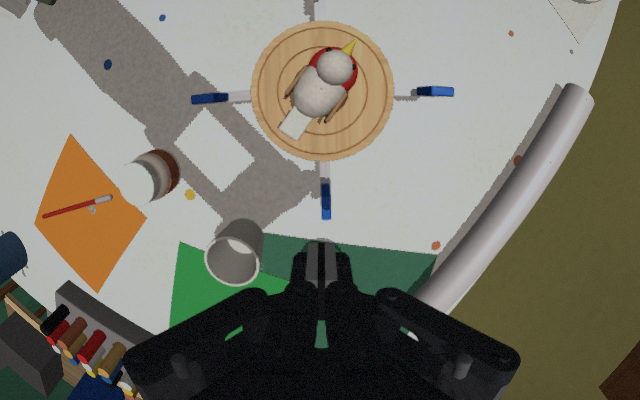

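Here the wrist camera sees the whole bird from above: beak tip at about (352,43), tail end at about (292,131), disc at (322,90). I'll crop and measure.

```bash
python3 - <<'E'
from h import *
W=cv2.imread("pics/w9.png");cv2.imwrite("pics/w9c.png",cv2.resize(W[20:160,250:400],None,fx=4.2,fy=4.2,interpolation=3))
E
```

```text
(no output)
```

View pics/w9c.png

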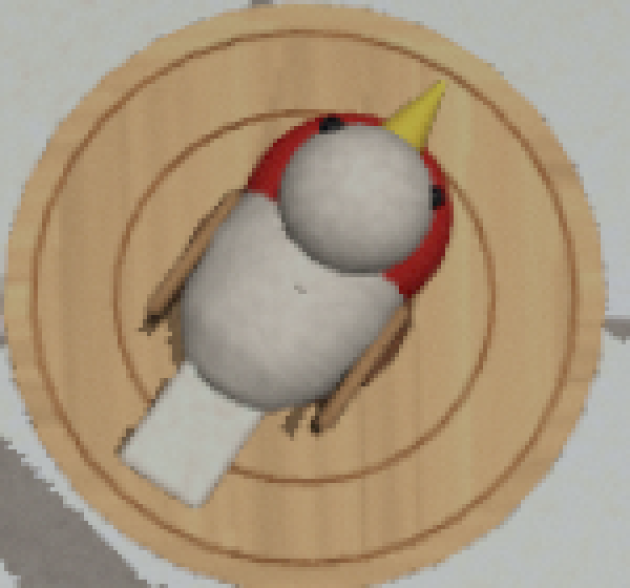

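```bash
python3 - <<'E'
from h import *
w={k:np.array(v) for k,v in json.load(open("w9.json")).items()}
c=lambda x,y:(250+x/4.2-.4,20+y/4.2-.4)
A=np.array([584.3,-55.3])
def hd(v): return round(float(np.degrees(np.arctan2(v[1],v[0]))),1)
for zb,zt in((113,105),(110,100),(116,110)):
    b=onz(w,c(443,84),zb,1);t=onz(w,c(158,479),zt,1);print("beak-tail",hd(b-t),np.round(b,1),np.round(t,1))
for n,l,r,z in(("eyes",(331,125),(437,195),117),("wings",(150,328),(318,432),85),("tail",(120,453),(197,505),105)):
    L=onz(w,c(*l),z,1);R=onz(w,c(*r),z,1);v=R-L;print(n,hd((-v[1],v[0])),"mid",np.round((L+R)/2,1),np.hypot(*v[:2]))
# paddles & disc
W=cv2.imread("pics/w9.png");h=cv2.cvtColor(W,cv2.COLOR_BGR2HSV)
mk=((abs(h[...,0].astype(int)-14)<7)&(h[...,1]>70)&(h[...,2]>90)).astype(np.uint8);mk[165:]=0;mk[:,:245]=0;mk[:,400:]=0
ct=max(cv2.findContours(mk,0,1)[0],key=cv2.contourArea)
pts=np.array([onz(w,p,50,1)[:2] for p in cv2.convexHull(ct)[:,0]])
X=np.c_[2*pts,np.ones(len(pts))];x=np.linalg.lstsq(X,(pts**2).sum(1),rcond=None)[0];print("disc",x[:2],np.sqrt(x[2]+x[:2]@x[:2]))
for p in blobs(W,"blue",60):
    P=onz(w,p[0],80,1);v=P[:2]-x[:2];print(p,np.round(P,1),np.hypot(*v),hd(v))
# fan ball from w8
w8={k:np.array(v) for k,v in json.load(open("w8.json")).items()};W8=cv2.imread("pics/w8.png")
for p in blobs(W8,"red",30):print(p,np.round(onz(w8,p[0],95,1),1))
s=cam("scene");ob=[]
o1,d1=ray(w8,[q for q in blobs(W8,"red",30) if abs(q[0][0]-461)<8][0][0],1);
M=0;B=0
for o,d in((o1,d1),ray(s,(362.3,134.2)),ray(cam("side"),(300.4,163))):
    K=np.eye(3)-np.outer(d,d);M=M+K;B=B+K@o
X=np.linalg.solve(M,B);print("ball 3-view",X)
E
```

```text
beak-tail 83.3 [589.4   1.7 113. ] [ 577.1 -104.   105. ]
beak-tail 83.3 [589.4   2.3 110. ] [ 576.9 -104.8  100. ]
beak-tail 83.4 [589.4   1.  116. ] [ 577.3 -103.3  110. ]
eyes 85.0 mid [586.7 -19.8 117. ] 26.41887751043375
wings 86.1 mid [581.1 -77.8  85. ] 46.53099300708957
tail 83.5 mid [ 577.2 -104.   105. ] 20.764144374498393
disc [585.65208728 -52.19700337] 78.65636922430386
([436.6, 90.8], 280, [417, 86, 37, 10]) [687.9   8.   80. ] 118.63923761456614 30.5
([208.6, 97.8], 295, [191, 93, 37, 11]) [ 484.5 -111.8   80. ] 117.4002594002412 -149.5
([325.5, 202.1], 273, [322, 184, 9, 35]) [ 645.5 -153.7   80. ] 117.88043139046025 -59.5
([96.4, 388.0], 1052, [67, 359, 57, 41]) [ 411.3 -797.9   80. ] 765.796787741127 -103.2
([462.2, 103.0], 525, [450, 90, 25, 27]) [540.6 197.5  95. ]
([372.0, 291.0], 65, [365, 288, 15, 8]) [569.8 -12.8  95. ]
([117.1, 332.6], 170, [88, 330, 58, 6]) [ 310.2 -269.6   95. ]
ball 3-view [539.12555214 195.87281112  97.39668355]
```

The overhead view puts the bird's heading at 83.3° to 86° (beak-tail line 83.3°). The fan axis, recomputed from a three-view fix of the ball at (539,196,97), is 83.1°. So the bird faces the nozzle within a degree or two, upright and centred. Next is the lever: I'll go behind the ball at (532,136), with tool y along heading 83°.

Request:
step_arm([
  {"x":2.5,"y":0.4,"z":0,"rx":0,"ry":0,"rz":0,"gripper":1},
  {"x":3.7,"y":0.6,"z":0,"rx":0,"ry":0,"rz":0,"gripper":1},
  {"x":3.7,"y":0.6,"z":0,"rx":0,"ry":0,"rz":0,"gripper":1},
  {"x":3.7,"y":0.6,"z":0,"rx":0,"ry":0,"rz":0,"gripper":1},
  {"x":3.7,"y":0.6,"z":0,"rx":0,"ry":0,"rz":0,"gripper":1},
  {"x":3.7,"y":0.6,"z":0,"rx":0,"ry":0,"rz":0,"gripper":1},
  {"x":3.7,"y":0.6,"z":0,"rx":0,"ry":0,"rz":0,"gripper":1},
  {"x":3.2,"y":0.6,"z":0,"rx":0,"ry":0,"rz":0,"gripper":1},
])

```text
clock: 12.48
eef_pos: [531.1, 137.5, 268.5]
ee_rot: [0.509, 0.861, 0.0, -0.0]
force: [0.9, 0.3, -0.6]
gripper_width: -0.1
```

Request:
step_arm([
  {"x":0,"y":0,"z":0,"rx":0,"ry":0,"rz":-6.8,"gripper":1},
  {"x":0,"y":0,"z":0,"rx":0,"ry":0,"rz":-6.8,"gripper":1},
  {"x":0,"y":0,"z":0,"rx":0,"ry":0,"rz":-6.8,"gripper":1},
  {"x":0,"y":0,"z":0,"rx":0,"ry":0,"rz":-6.8,"gripper":1},
  {"x":0,"y":0,"z":0,"rx":0,"ry":0,"rz":-6.8,"gripper":1},
  {"x":0,"y":0,"z":0,"rx":0,"ry":0,"rz":-6.8,"gripper":1},
  {"x":0,"y":0,"z":0,"rx":0,"ry":0,"rz":-6.8,"gripper":1},
  {"x":0,"y":0,"z":0,"rx":0,"ry":0,"rz":-6.8,"gripper":1},
])

```text
clock: 13.15
eef_pos: [532.3, 135.5, 268.4]
ee_rot: [0.056, 0.998, 0.0, -0.0]
force: [0.7, 0.3, 0.0]
gripper_width: 0.1
```

Request:
step_arm([
  {"x":0,"y":0,"z":0,"rx":0,"ry":0,"rz":0,"gripper":1},
  {"x":0,"y":0,"z":0,"rx":0,"ry":0,"rz":0,"gripper":1},
])

```text
clock: 13.32
eef_pos: [532.7, 135.2, 268.4]
ee_rot: [0.061, 0.998, 0.0, -0.0]
force: [0.2, 0.6, 0.1]
gripper_width: 0.0
```

```bash
python3 - <<'E'
from h import *
w=cam("wrist");W=eyes.grab_frame("wrist");cv2.imwrite("pics/w10.png",W)
s=env.state();q=s["ee_rot"];print(s["clock"],s["eef_pos"],s["force"],s["qpos"],"xhead",np.degrees(2*np.arctan2(q[1],q[0])))
for p in blobs(W,"red",60):print(p,np.round(onz(w,p[0],96,1),1))
E
```

```text
13.3667 [532.94050515 135.10483608 268.41646758] [ 0.76347668 -0.80890263  0.34415384] [ 9.08016925e-02  1.37685172e-01  1.57951896e+00  7.71584405e-05
  1.42432281e+00 -1.35839500e+00] xhead 173.03220882316717
([14.3, 73.8], 162, [0, 52, 30, 42]) [ 319.2 -271.4   96. ]
([595.9, 206.2], 2737, [558, 123, 82, 181]) [615.4 521.8  96. ]
([525.6, 147.8], 160, [520, 141, 13, 15]) [523.2 371.7  96. ]
([381.3, 177.1], 481, [369, 165, 25, 25]) [539.6 196.9  96. ]
([187.3, 230.2], 496, [170, 219, 33, 27]) [574.  -21.3  96. ]
```

View pics/w10.png

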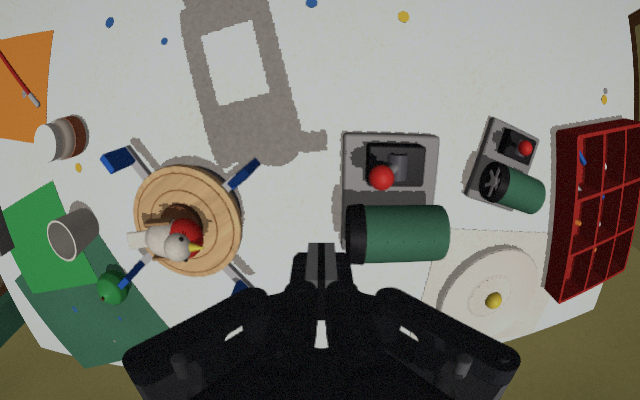

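The wrist view shows the large fan lying exactly along the image's right axis, with its red ball at (381,177), that is (539.6,196.9,96), matching the earlier fix. The bird at (180,238) faces it squarely. Descend.

Request:
step_arm([
  {"x":0,"y":0,"z":2,"rx":0,"ry":0,"rz":0,"gripper":1},
  {"x":0,"y":0,"z":3.5,"rx":0,"ry":0,"rz":0,"gripper":1},
  {"x":0,"y":0,"z":3.5,"rx":0,"ry":0,"rz":0,"gripper":1},
  {"x":0,"y":0,"z":3.5,"rx":0,"ry":0,"rz":0,"gripper":1},
  {"x":0,"y":0,"z":3,"rx":0,"ry":0,"rz":0,"gripper":1},
  {"x":0,"y":0,"z":1.6,"rx":0,"ry":0,"rz":0,"gripper":1},
  {"x":0,"y":0,"z":0,"rx":0,"ry":0,"rz":0,"gripper":1},
  {"x":0,"y":0,"z":0,"rx":0,"ry":0,"rz":0,"gripper":1},
])

```text
clock: 14.03
eef_pos: [532.7, 134.7, 96.5]
ee_rot: [0.06, 0.998, -0.0, -0.001]
force: [-0.3, -0.8, -0.0]
gripper_width: 0.2
```

Request:
step_arm([
  {"x":0,"y":0.8,"z":0,"rx":0,"ry":0,"rz":0,"gripper":1},
  {"x":0,"y":0.8,"z":0,"rx":0,"ry":0,"rz":0,"gripper":1},
  {"x":0,"y":0.8,"z":0,"rx":0,"ry":0,"rz":0,"gripper":1},
  {"x":0,"y":0.5,"z":0,"rx":0,"ry":0,"rz":0,"gripper":1},
  {"x":0,"y":0.5,"z":0,"rx":0,"ry":0,"rz":0,"gripper":1},
  {"x":0,"y":0.5,"z":0,"rx":0,"ry":0,"rz":0,"gripper":1},
  {"x":0,"y":0.5,"z":0,"rx":0,"ry":0,"rz":0,"gripper":1},
  {"x":0,"y":0.5,"z":0,"rx":0,"ry":0,"rz":0,"gripper":1},
])

```text
clock: 14.7
eef_pos: [539.9, 183.4, 97.7]
ee_rot: [0.06, 0.998, -0.0, 0.0]
force: [0.6, -1.6, 1.7]
gripper_width: 0.4
```

```bash
python3 - <<'E'
from h import *
w=cam("wrist");W=eyes.grab_frame("wrist");cv2.imwrite("pics/w11.png",W)
s=env.state();print(s["clock"],s["eef_pos"],s["force"])
for p in blobs(W,"red",60):print(p,np.round(onz(w,p[0],100,1),1))
E
```

```text
14.75 [539.90845562 184.43726081  97.53608452] [ 0.89988878 -0.80057561  0.98406338]
([602.0, 187.8], 398, [592, 175, 21, 26]) [515.7 353.  100. ]
([377.0, 269.6], 1973, [352, 246, 52, 50]) [540.4 211.2 100. ]
([622.6, 323.0], 495, [594, 255, 46, 118]) [656.  448.6 100. ]
([62.3, 319.1], 1378, [37, 295, 50, 53]) [573.6 -13.7 100. ]
```

View pics/w11.png

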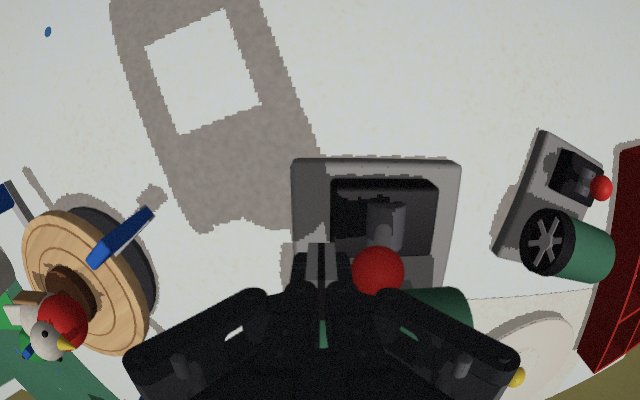

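The fingertip is on the ball, now at y≈211, and the lever is following. I'll continue to the end of the stroke.

Request:
step_arm([
  {"x":0,"y":0.5,"z":0,"rx":0,"ry":0,"rz":0,"gripper":1},
  {"x":0,"y":0.5,"z":0,"rx":0,"ry":0,"rz":0,"gripper":1},
  {"x":0,"y":0.5,"z":0,"rx":0,"ry":0,"rz":0,"gripper":1},
  {"x":0,"y":0.5,"z":0,"rx":0,"ry":0,"rz":0,"gripper":1},
  {"x":0,"y":0.5,"z":0,"rx":0,"ry":0,"rz":0,"gripper":1},
  {"x":0,"y":0.5,"z":0,"rx":0,"ry":0,"rz":0,"gripper":1},
  {"x":0,"y":0.4,"z":0,"rx":0,"ry":0,"rz":0,"gripper":1},
  {"x":0,"y":0.3,"z":0,"rx":0,"ry":0,"rz":0,"gripper":1},
])

```text
clock: 15.42
eef_pos: [543.6, 220.5, 96.8]
ee_rot: [0.06, 0.998, -0.0, -0.0]
force: [-0.1, -1.1, -0.6]
gripper_width: -0.0
```

Request:
step_arm([
  {"x":0,"y":0.2,"z":0,"rx":0,"ry":0,"rz":0,"gripper":1},
  {"x":0,"y":0.2,"z":0,"rx":0,"ry":0,"rz":0,"gripper":1},
  {"x":0,"y":0.1,"z":0,"rx":0,"ry":0,"rz":0,"gripper":1},
])

```text
clock: 15.67
eef_pos: [544.2, 225.1, 97.0]
ee_rot: [0.06, 0.998, -0.0, -0.0]
force: [-0.5, -1.1, -1.0]
gripper_width: 0.1
```

Request:
step_arm([
  {"x":0,"y":0.1,"z":0,"rx":0,"ry":0,"rz":0,"gripper":1},
  {"x":0,"y":0,"z":0,"rx":0,"ry":0,"rz":0,"gripper":1},
])

```text
clock: 15.83
eef_pos: [544.5, 226.0, 97.2]
ee_rot: [0.06, 0.998, 0.0, -0.0]
force: [-1.3, -0.8, -0.4]
gripper_width: -0.1
```

```bash
python3 - <<'E'
from h import *
w=cam("wrist");W=eyes.grab_frame("wrist");cv2.imwrite("pics/w12.png",W)
s=env.state();print(s["clock"],s["eef_pos"],s["force"])
for p in blobs(W,"red",60):print(p,np.round(onz(w,p[0],96,1),1))
E
```

```text
15.8833 [544.60558767 225.9742011   97.27711121] [-0.14236107 -0.91758033  0.38480067]
([618.0, 288.0], 1230, [575, 158, 65, 225]) [612.5 458.5  96. ]
([564.7, 187.6], 560, [552, 174, 26, 29]) [517.9 364.   96. ]
([375.2, 267.2], 2010, [350, 243, 52, 52]) [545.8 253.4  96. ]
([33.6, 311.1], 1251, [10, 288, 46, 53]) [578.1 -18.4  96. ]
```

View pics/w12.png

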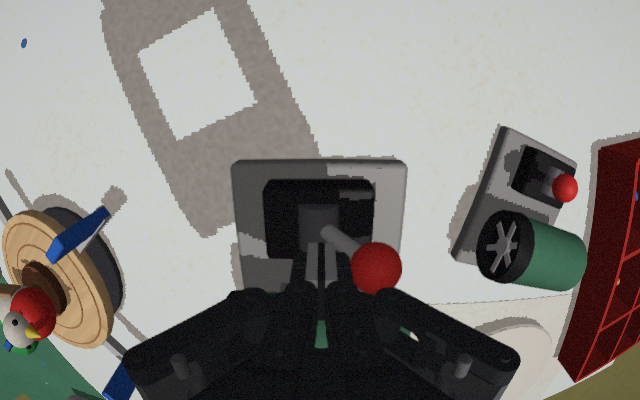

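The lever leans right over with its ball at (376,268), y≈253, but there is no end-stop force yet. I'll go in 1 mm steps until the stop is felt.

Request:
step_arm([
  {"x":0,"y":0.1,"z":0,"rx":0,"ry":0,"rz":0,"gripper":1},
  {"x":0,"y":0.1,"z":0,"rx":0,"ry":0,"rz":0,"gripper":1},
  {"x":0,"y":0,"z":0,"rx":0,"ry":0,"rz":0,"gripper":1},
])

```text
clock: 16.13
eef_pos: [544.7, 226.8, 97.2]
ee_rot: [0.06, 0.998, -0.001, -0.0]
force: [-1.3, -4.8, 0.3]
gripper_width: -0.2
```

Request:
step_arm([
  {"x":0,"y":0.1,"z":0,"rx":0,"ry":0,"rz":0,"gripper":1},
  {"x":0,"y":0,"z":0,"rx":0,"ry":0,"rz":0,"gripper":1},
])

```text
clock: 16.3
eef_pos: [544.8, 226.9, 97.2]
ee_rot: [0.06, 0.998, -0.002, -0.001]
force: [-1.6, -7.4, 0.6]
gripper_width: 0.0
```

The stop is reached: the force rises to 7 N and the TCP no longer advances. I'll back off, lift and check.

Request:
step_arm([
  {"x":0,"y":0.1,"z":0,"rx":0,"ry":0,"rz":0,"gripper":1},
  {"x":0,"y":0,"z":0,"rx":0,"ry":0,"rz":0,"gripper":1},
  {"x":0,"y":-0.6,"z":0,"rx":0,"ry":0,"rz":0,"gripper":1},
  {"x":0,"y":-1.2,"z":0,"rx":0,"ry":0,"rz":0,"gripper":1},
  {"x":0,"y":-1.2,"z":0,"rx":0,"ry":0,"rz":0,"gripper":1},
  {"x":0,"y":0,"z":-2,"rx":0,"ry":0,"rz":0,"gripper":1},
  {"x":0,"y":0,"z":-3.5,"rx":0,"ry":0,"rz":0,"gripper":1},
  {"x":0,"y":0,"z":-3.5,"rx":0,"ry":0,"rz":0,"gripper":1},
])

```text
clock: 16.97
eef_pos: [540.1, 198.9, 186.6]
ee_rot: [0.06, 0.998, -0.0, -0.002]
force: [0.7, 0.5, 0.1]
gripper_width: 0.0
```

Request:
step_arm([
  {"x":2,"y":0,"z":-3.5,"rx":0,"ry":0,"rz":0,"gripper":1},
  {"x":3,"y":0,"z":-2.5,"rx":0,"ry":0,"rz":0,"gripper":1},
  {"x":3,"y":0,"z":-2,"rx":0,"ry":0,"rz":0,"gripper":1},
  {"x":2,"y":0,"z":0,"rx":0,"ry":0,"rz":0,"gripper":1},
  {"x":0,"y":0,"z":0,"rx":0,"ry":0,"rz":0,"gripper":1},
  {"x":0,"y":0,"z":0,"rx":0,"ry":0,"rz":0,"gripper":1},
])

```text
clock: 17.47
eef_pos: [441.9, 211.8, 267.9]
ee_rot: [0.06, 0.998, 0.0, 0.001]
force: [0.2, -0.7, -0.1]
gripper_width: -0.1
```

```bash
python3 - <<'E'
from h import *
w=cam("wrist");W=eyes.grab_frame("wrist");cv2.imwrite("pics/w13.png",W)
S=eyes.grab_frame("scene");cv2.imwrite("pics/scene13.png",S);D=eyes.grab_frame("side");cv2.imwrite("pics/side13.png",D)
s=env.state();print(s["clock"],s["eef_pos"],s["force"])
for p in blobs(W,"red",60):print(p,np.round(onz(w,p[0],96,1),1))
for x in(D,S):print(blobs(x,"blue",40),blobs(x,"red",15))
cv2.imwrite("pics/fin.png",np.hstack([cv2.resize(S[100:270,240:440],None,fx=2,fy=2,interpolation=3)[:340],cv2.resize(D[130:300,270:440],None,fx=2,fy=2,interpolation=3)]))
E
```

```text
17.6167 [442.86049236 211.55376296 266.61590276] [ 0.5220802  -0.80995674 -0.53289886]
([7.7, 138.2], 77, [0, 125, 17, 26]) [ 315.6 -238.9   96. ]
([561.5, 254.5], 3602, [514, 177, 105, 172]) [589.9 539.8  96. ]
([471.4, 224.1], 160, [465, 217, 14, 15]) [515.9 377.5  96. ]
([368.1, 263.0], 369, [357, 252, 22, 22]) [546.6 253.8  96. ]
([157.4, 296.4], 374, [143, 285, 29, 26]) [575.5 -22.9  96. ]
[([373.6, 208.2], 68, [370, 201, 9, 17]), ([308.2, 209.2], 77, [304, 202, 8, 17]), ([381.6, 264.8], 94, [377, 257, 11, 18]), ([307.0, 265.8], 96, [303, 258, 9, 19])] [([306.1, 90.6], 736, [261, 66, 96, 47]), ([283.4, 128.2], 16, [282, 126, 4, 5]), ([298.1, 148.6], 58, [294, 145, 9, 8]), ([332.9, 221.9], 16, [332, 219, 3, 7])]
[([316.9, 171.1], 72, [315, 162, 5, 20]), ([254.7, 201.3], 102, [249, 195, 13, 15]), ([356.7, 222.4], 108, [351, 216, 12, 16]), ([290.8, 258.6], 81, [288, 249, 7, 22]), ([13.1, 365.9], 164, [6, 359, 15, 15]), ([61.2, 382.0], 176, [54, 375, 15, 16])] [([491.3, 91.2], 1421, [426, 47, 129, 85]), ([404.1, 99.9], 26, [401, 98, 7, 5]), ([378.8, 123.6], 59, [374, 120, 10, 8]), ([317.2, 204.0], 59, [313, 198, 9, 12]), ([103.7, 239.3], 177, [69, 236, 70, 7]), ([22.8, 325.1], 157, [16, 318, 15, 15])]
```

View pics/w13.png

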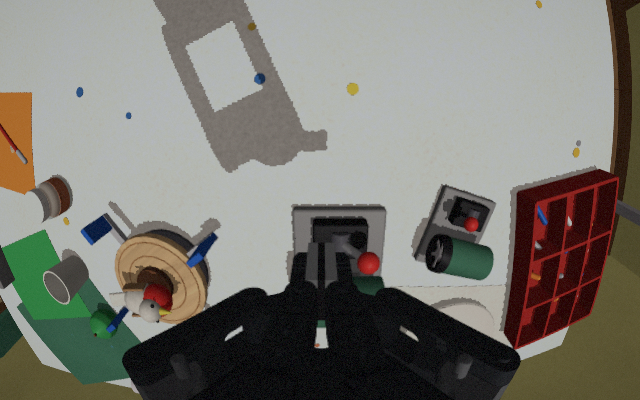

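View pics/fin.png

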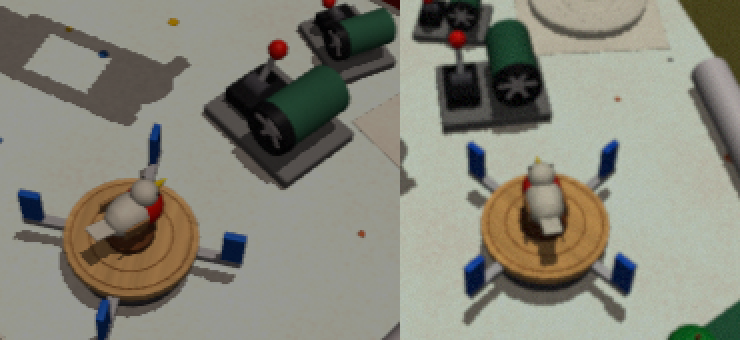

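The final views show the ball moved 57.3 mm, from (540,197) to (547,254), against a full stroke of 57.5 mm. The paddles are unchanged and the bird is upright, facing the nozzle. Nothing is touching, so I'm handing in.

```bash
python3 -c "
from workcell import ticket
print(ticket.close_job())"
```

```text
the job is handed in; nothing more can be done
None
```

I pushed the robot-side paddle with the shut fingertips in a slow arc, turning the disc about 72° clockwise. Once the bird was still, I pushed the large fan's lever over to its end stop and backed the arm clear. The job was handed in at about 17.6 s.

- **Bird:** it stands upright in the middle of the disc, heading 83.3° by the beak-tail line, against a fan axis of 83.1°. Two rougher cues disagreed slightly: the eyes gave 85.0° and the wings 86.1°. I saw no contact with the bird in any picture.
- **Lever:** the ball moved 57.3 mm of the 57.5 mm stroke, and I felt the stop at about 7 N.
- **After the lever push:** the paddles stand where they did before it, and the last force reading was noise only.
- **Jar, lime and pot:** the arm stayed well clear of all three, but I did not re-measure where they stand.

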